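# Clamp the offcuts in the lever-lock press

## Robot

A 7-joint arm with a two-finger parallel gripper is mounted at the origin on a cart in front of the work surface, level with it; the furniture and walls round the work are solid. World frame = base frame: x ahead of the robot, y to its left, z up, the work surface at z = 0. Lengths are in m, angles in rad, forces in N, time in s.
With the tool pointing down it reaches from about 0.35 to 0.9 m from the base axis. Payload 8.1 kg.
Tool frame: the origin (TCP) lies at the very end of the fingers, on their centre line; the grasp point (between the pads) lies 19 mm behind it; z points along the fingers, y is the line along which they close (so a half turn about z gives the same grasp; the last joint's range is limited). The gripper opens to 92 mm and grips with 3 to 60 N. Pads are 19 mm wide; open, the fingers measure 130 mm over their backs; the gripper's body (75 mm by 190 mm) begins 47 mm behind the grasp point.
Start: joints at [1.219, 0.434, 0.025, 1.573, -0.012, 1.134, -0.075], TCP at [0.154, -0.606, 0.227] pointing down, gripper open.
Joint ranges: [-2.62, 2.62], [-0.44, 2.09], [-1.27, 1.32], [0.08, 2.57], [-1.32, 4.46], [0.12, 2], [-2.74, 2.74]. Speed limits (rad/s): [2.22, 2.22, 3.01, 3.01, 3.14, 3.14, 3.14].

## Interface

Orientations are given as a rotation vector (axis times angle).
In Python, from cell import readout, cams, job gives the robot as it stands.
- The arm moves only by the tool drive_tool, never from a script. Its argument "commands" is a list of rows, each a list of 3 entries, a list of its own where there are three numbers: the turn, a rotation vector about the tool's x, y, z in rad, then the shift along the tool's x, y, z in cm, then the gripper's target within -1 to 1 (fully open at 1, half-way at 0, shut at -1). A call has 1 to 20 rows; each row is the pose to reach, as a shift and turn from the pose commanded when the call began, along the tool's axes at that moment; what a row does not reach only later rows make up. A row lasts 1/12 s, in which the tool goes at most 41.7 mm and 7.16 degrees, less where a joint would pass 70% of its speed; a pose out of reach is approached as far as the arm can. A call with a gripper value outside its range is refused whole. The fingers move at their own pace and stop on an object; "newtons" is the grip in N (left out, the last holds). Time passes only in rows, so rows that repeat a pose let the fingers close. It gives the time, the measured TCP pose, the force, the opening and the grip force at its end, in the units of the state.
- readout.observe(): the state, without advancing time (a new reading comes with each control period).
- cams.get_image(name): name is "scene" or "top" or "wrist"; returns the picture (480x640x3 uint8, blue, green, red); there is no depth.
- cams.camera_info(name): a dict with "camera_matrix" (3x3 intrinsics, pixels), "R" (3x3) and "t" (3): a world point X has camera coordinates R X + t. Camera axes: x right, y down, z forward; pixel columns grow to the right and rows downward; lengths in m; the calibration is good to about 2 mm. The wrist camera is an equidistant fisheye: a pixel r from the principal point sees the ray r / f radians off the axis. A picture is of the moment at which its call begins: read the wrist's pose just before it. camera_info takes no time and is no camera call; for the wrist camera it gives the pose at the moment of the call.
- job.sign_off(): hands the job in; it is judged then, once.
The state is a dict: "clock": time; "joints": joint angles; "dq": joint speeds; "joint_efforts": joint torques, N m; "position": TCP position; "ee_rot": TCP orientation; "force": force on the tool from outside, world axes, zero at the start; "ft_torque": the same for the moment, N m; "width": opening from 0.0 (shut) to 1.0 (fully open); "gripper_force": force on a finger pad.
Only numpy, scipy, OpenCV 4.12 (cv2) and the standard library are available. Lean on these libraries where they do the work, as an engineer would, in place of code of your own. Each camera call takes 0.05 s, during which the arm holds its last target. There are 200 camera calls.

## Task

Get the glue press ready by clamping the wooden offcuts in it. Lift its locking lever out of the lock notch and swing it round to drop into the release notch, take the leftover wedge out of the press and lay it on the bench top clear of it, then lay every rectangular offcut that is there flat on the press bed between the jaws, side by side with its long side along the jaws and its middle on the bed's centre line. Slide the jaw shut until the offcuts are squeezed together and the sprung pressure plate is clearly pushed in, then lift the lever over and drop it back into the lock notch so that the press stays clamped; leave everything else on the bench where it is.

Things in the scene. Friction and masses are not known exactly. Their poses are not given: they have to be found in the camera images.
- press_origin (a point): the press: a dark steel bed 128 mm (x) by 333 mm (y), 12 mm thick, fixed to the bench. This point is on its underside (bench height), on the centre line of the bed; the bed runs from y = -147 to +185 mm in this frame, and its top is at z = 12 mm. Its y axis is the direction in which the jaw slides open, its x axis points away from the robot towards the lever. A lever plate, also 12 mm thick, joins the bed on the +x side (x up to 196 mm, y from -78 to +68 mm).
- fixed_face (a point): foot of the working face of the fixed jaw, at bed-top height, mid-width (axes as the press). The fixed jaw is a grey block 116 mm wide (x), 24 mm thick behind this face (towards -y), its top 36 mm above the bed.
- plate_face (a point): foot of the working face of the pressure plate, at bed-top height, mid-width (axes as the press). The steel plate is 112 mm wide, 34 mm high, 8 mm thick, and stands on springs in front of the sliding jaw, facing the fixed jaw. The free space for offcuts lies between fixed_face and plate_face; a steel brake bar 12 mm wide and 11 mm high over the bed slides along the bed's +x edge (66 to 78 mm from the centre line).
- jaw (a joint): slide of the moving jaw, m: the distance from the fixed face to the back of the 8 mm pressure plate when the plate is not pushed in, so the free gap is this minus 8 mm; 0.240 is fully open. Larger is more open (press +y). When the lever is released it slides with about 8 N of friction and stays where it is left; while the lever is down in the lock notch a brake shoe holds it as well.
- jaw_tab (a point): centre of the steel push tab on top of the sliding jaw: 46 mm (press x) by 14 mm (press y), 34 mm high, reaching 18 mm above and 17 mm below this point; below it is the jaw block, 26 mm thick in y. Pinch the tab across its 14 mm from above, or push it, to slide the jaw.
- plate (a joint): how far the sprung pressure plate is pushed in towards the sliding jaw, m: 0 free, 0.010 fully in. Spring about 0.4 N per mm.
- lever_pivot (a point): foot of the upright post on which the lever turns, at bed-top height (axes as the press). The post is 18 mm across and its cap reaches 72 mm above this point.
- lever_knob (a point): centre of the lever's upright round black handle, 22 mm in diameter, 56 mm tall (28 mm above and below this point). It stands on the end of a flat horizontal arm, 75 mm from the post's axis; pinch it from above. It turns with the arm.
- swing (a joint): lever's turn about the post, rad: 0 = over the lock notch (arm points to press +y), 1.05 = over the release notch (arm has turned towards press +x, clockwise from above). It is a plain hinge with stops at both ends.
- lever (a joint): lever's lift along the post, m: 0 to 0.001 = dropped fully into a notch, up to 0.026. A light spring (5 to 9 N) pulls it down. A ridge between the two notches blocks the arm unless it is lifted more than 0.015; let go on the ridge it rests there at about 0.015.
- piece_0_mid (a point): pine offcut, a plain flat rectangular wooden bar 45 x 115 x 19 mm (x by y by z), origin at its centre (9.5 mm above its underside as it lies flat); its long side is its own y axis. May be absent.
- piece_1_mid (a point): pine offcut, a plain flat rectangular wooden bar 38 x 75 x 22 mm (x by y by z), origin at its centre (11 mm above its underside as it lies flat); its long side is its own y axis. May be absent.
- piece_2_mid (a point): pine offcut, a plain flat rectangular wooden bar 38 x 75 x 22 mm (x by y by z), origin at its centre (11 mm above its underside as it lies flat); its long side is its own y axis. May be absent.
- piece_3_mid (a point): pine offcut, a plain flat rectangular wooden bar 38 x 75 x 22 mm (x by y by z), origin at its centre (11 mm above its underside as it lies flat); its long side is its own y axis. May be absent.
- wedge_mid (a point): small wooden wedge left in the press, 34 mm wide (its x), 85 mm long (its y), tapering along y from 26 mm high to almost nothing; this point is in the middle of its length and width, 7 mm above its underside. Grip it across the 34 mm. Not one of the offcuts to be clamped.
- tape_measure: green tape measure standing on edge, 32 x 79 x 67 mm. Bystander, to be left alone; origin under its centre.
- spool: spool of copper wire, 48 mm across, 40 mm tall. Bystander, to be left alone; origin under its centre.
Mind the look-alikes: they are no part of the job. Leave any orange look-alike of the part that bears wedge_mid alone.

How it is judged:
By the outcome, as a careful person would: the job done as asked, in the order asked, and still so for the second after the job is handed in, with the robot touching nothing.
Of piece_0, piece_1, piece_2, piece_3 only 2 to 3 are there at a start; the rules pass over those that are not, and their reading is None.
At some moment in a run one of piece_0, piece_1, piece_2, piece_3 may be knocked a few centimetres aside while the robot is not near it.
Once in a run the grip may slacken for a moment while it holds something.
It also fails if it takes over 210 s, if anything falls off the work surface, if the arm or the gripper's body presses on something with over 40 N, if the wrist force passes 120 N, or if a joint passes its speed limit or range.

## Working session

There is one attempt and no reset: what is moved stays moved. The work goes in short steps, Python scripts to look and compute and a tool call to move; the robot and the scene stay as the last step left them, time stands still between calls to the robot, and variables do not carry over. Pictures are saved under pics/ and viewed, at most 14 in all, crops included, and the job is handed in when it is done.

Besides the shell and the picture viewer there is one more tool, called after "Request:" by a JSON object that holds its "fn" and its "kwargs". drive_tool: Moves the arm, as the interface text tells. Its arguments: {"type":"object","properties":{"commands":{"type":"array"},"newtons":{"type":"number"}},"required":["commands"]}

```bash
mkdir -p pics; ls; python3 - <<'E'
from cell import readout,cams,job
import cv2,numpy as np
s=readout.observe();print(s)
for n in("scene","top"):
    i=cams.camera_info(n);print(n,i)
    cv2.imwrite(f"pics/{n}0.png",cams.get_image(n))
E
```

```text
pics
{'clock': 0.0, 'joints': array([ 1.21941655,  0.43521295,  0.02496633,  1.57412176, -0.01160124,
        1.1339985 , -0.07510298]), 'dq': array([-0.00010376, -0.00198597,  0.00114369, -0.00194457, -0.00083792,
       -0.0015518 ,  0.00041581]), 'joint_efforts': array([-8.77970851e-04, -6.67873192e+01,  9.84228440e-01, -3.14461112e+01,
       -6.06653024e-02,  4.26369812e-02,  1.71312377e-04]), 'position': array([ 0.15370611, -0.6052617 ,  0.22594159]), 'ee_rot': array([-3.11578478e+00, -3.89476648e-01,  5.28429298e-04]), 'force': array([ 0.6408291 , -0.2590005 , -0.02625641]), 'ft_torque': array([ 0.04585134,  0.00919212, -0.04723626]), 'gripper_force': 0.0, 'width': 1.0004682123789017}
scene {'camera_matrix': array([[585.57434945,   0.        , 308.04466006],
       [  0.        , 585.57434945, 231.58469799],
       [  0.        ,   0.        ,   1.        ]]), 'R': array([[ 0.99150525, -0.12971153, -0.00960476],
       [-0.09585266, -0.67877987, -0.72805917],
       [ 0.08791815,  0.72279513, -0.685447  ]]), 't': array([-0.50979399,  0.12279769,  1.14942835])}
top {'camera_matrix': array([[514.22997756,   0.        , 326.53942837],
       [  0.        , 514.22997756, 241.62345745],
       [  0.        ,   0.        ,   1.        ]]), 'R': array([[ 0.00330104, -0.99999272,  0.00191253],
       [-0.99647985, -0.00344964, -0.08376162],
       [ 0.08376761, -0.0016293 , -0.99648399]]), 't': array([0.00702928, 0.53382344, 1.22388388])}
```

View pics/top0.png

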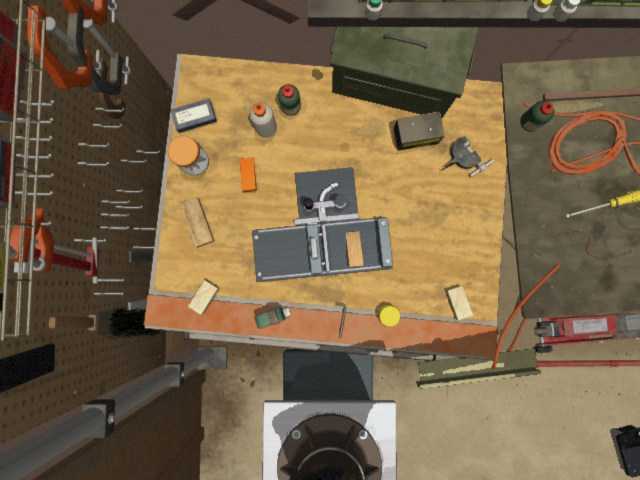

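View pics/scene0.png

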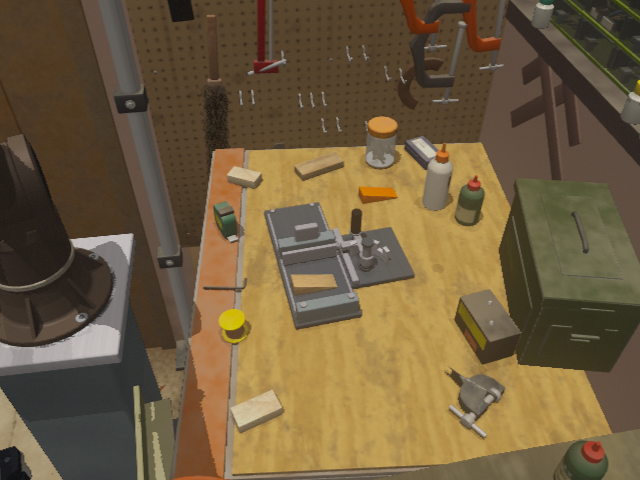

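The top view shows the press at about (322,249), with the fixed jaw at right (385,245), the sliding jaw and tab at (315,247), and the knob at (308,204). The wedge is in the press at (354,249). Three offcuts are there: long (197,222), short (203,296) and short (459,302). The orange look-alike is at (248,174).

```bash
cat > h.py <<'E'
import numpy as np,cv2
from cell import readout,cams,job
from scipy.spatial.transform import Rotation as Ro
def ray(n,uv,I=None):
    I=I or cams.camera_info(n);K,R,t=I["camera_matrix"],np.array(I["R"]),np.array(I["t"])
    uv=np.atleast_2d(np.array(uv,float))
    d=np.c_[(uv[:,0]-K[0,2])/K[0,0],(uv[:,1]-K[1,2])/K[1,1],np.ones(len(uv))]
    if n=="wrist":
        th=np.hypot(d[:,0],d[:,1]);s=np.where(th>1e-9,np.sin(th)/np.maximum(th,1e-9),1)
        d=np.c_[d[:,0]*s,d[:,1]*s,np.cos(th)]
    return -R.T@t,d@R
def onz(n,uv,z,I=None):
    c,d=ray(n,uv,I);return c+d*((z-c[2])/d[:,2])[:,None]
def cross(ra,rb):
    (c1,d1),(c2,d2)=[(c,d[0]/np.linalg.norm(d[0])) for c,d in(ra,rb)]
    s=np.linalg.lstsq(np.c_[d1,-d2],c2-c1,rcond=None)[0]
    p,q=c1+s[0]*d1,c2+s[1]*d2
    return (p+q)/2,np.linalg.norm(p-q)
def rects(img,box,lo,hi,amin=100):
    """min-area rects of hsv mask within box (x0,y0,x1,y1)"""
    x0,y0,x1,y1=box
    m=cv2.inRange(cv2.cvtColor(img[y0:y1,x0:x1],cv2.COLOR_BGR2HSV),lo,hi)
    m=cv2.morphologyEx(m,cv2.MORPH_OPEN,np.ones((3,3)))
    cs=cv2.findContours(m,cv2.RETR_EXTERNAL,cv2.CHAIN_APPROX_NONE)[0]
    return [cv2.boxPoints(cv2.minAreaRect(c))+[x0,y0] for c in cs if cv2.contourArea(c)>amin]
def proj(n,X,I=None):
    I=I or cams.camera_info(n);K,R,t=I["camera_matrix"],np.array(I["R"]),np.array(I["t"])
    p=np.atleast_2d(X)@R.T+t
    if n=="wrist":
        r=np.hypot(p[:,0],p[:,1]);th=np.arctan2(r,p[:,2]);q=p[:,:2]/r[:,None]*th[:,None]
    else:q=p[:,:2]/p[:,2:]
    return np.c_[q[:,0]*K[0,0]+K[0,2],q[:,1]*K[1,1]+K[1,2]]
E
python3 - <<'E'
import cv2,numpy as np
t=cv2.imread('pics/top0.png');s=cv2.imread('pics/scene0.png')
a=cv2.resize(t[160:290,240:400],None,fx=4.9,fy=4.5,interpolation=3)
cv2.imwrite('pics/c1.png',cv2.resize(t[160:290,240:400],None,fx=4.5,fy=4.5,interpolation=3))
b=s[195:330,255:420];cv2.imwrite('pics/c2.png',cv2.resize(b,None,fx=4.4,fy=4.4,interpolation=3))
for im,pts in((t,[(197,222),(203,296),(459,302),(354,249),(180,260)]),(s,[(244,177),(320,166),(257,411),(314,283),(300,400)])):
    h=cv2.cvtColor(im,cv2.COLOR_BGR2HSV)
    for p in pts: print(p,h[p[1]-3:p[1]+4,p[0]-3:p[0]+4].reshape(-1,3).mean(0).round())
E
```

```text
(197, 222) [ 18. 101. 192.]
(203, 296) [ 21.  73. 226.]
(459, 302) [ 21.  74. 225.]
(354, 249) [ 17. 120. 214.]
(180, 260) [ 19. 140. 202.]
(244, 177) [ 19.  75. 192.]
(320, 166) [ 18. 111. 164.]
(257, 411) [ 21.  68. 207.]
(314, 283) [ 18. 117. 194.]
(300, 400) [ 20. 150. 180.]
```

View pics/c1.png

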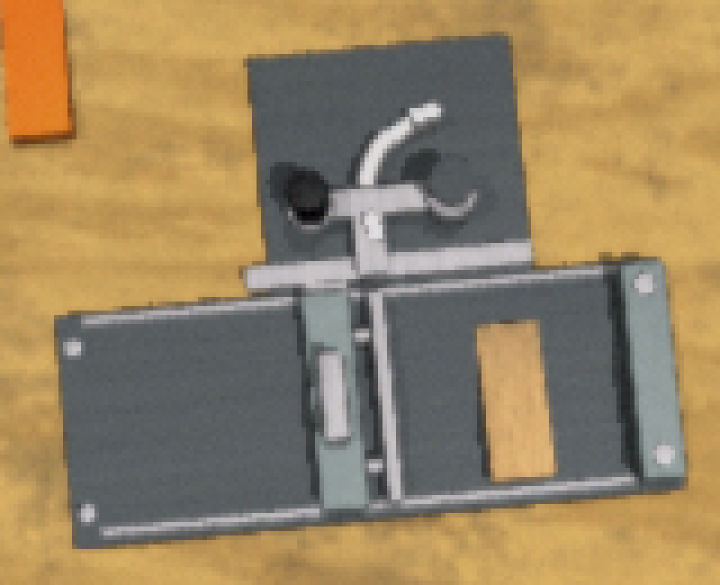

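View pics/c2.png

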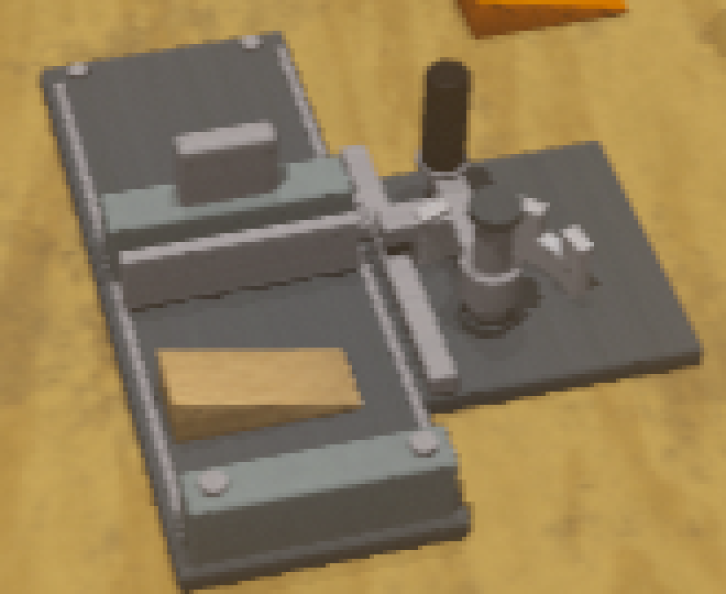

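The crops show the lever arm pointing left from the post, with the knob's top at crop (307,185) and the post cap at (450,180). The tab top is at (335,395), and the bed corners are at (55,318), (660,260), (685,485) and (75,548). The wedge's thick end faces the robot.

```bash
python3 - <<'E'
from h import *
np.set_printoptions(precision=4,suppress=True)
t=cv2.imread('pics/top0.png');s=cv2.imread('pics/scene0.png')
T=lambda u,v:(240+(u+.5)/4.5-.5,160+(v+.5)/4.5-.5)
S=lambda u,v:(255+(u+.5)/4.4-.5,195+(v+.5)/4.4-.5)
c=[T(55,318),T(660,260),T(685,485),T(75,548)]
P=onz("top",c,.012);print("bed",P[:,:2].tolist())
cs=[S(42,72),S(282,35),S(470,505),S(183,588)]
print("bed scene",onz("scene",cs,.012)[:,:2].tolist())
for n,a,b in(("knobtop",(307,183),(447,70)),("cap",(450,178),(497,207)),("tabtop",(335,395),(226,135)),("platetopL",(376,293),(357,218)),("fixscrew1",(644,283),(425,441)),("fixscrew2",(664,454),(214,481)),("wedge thick y+",(491,479),(160,350)),("wedge thick y-",(554,474),(174,405))):
    print(n,*cross(ray("top",T(*a)),ray("scene",S(*b))))
print("wedge rect z14",onz("top",[T(509,400)],.02+.006))
def rep(k,tb,sb,lo,hi,slo,shi,h):
    R=sorted(rects(t,tb,lo,hi),key=lambda r:-cv2.contourArea(r.astype(np.float32)))[0]
    Q=sorted(rects(s,sb,slo,shi),key=lambda r:-cv2.contourArea(r.astype(np.float32)))
    W=onz("top",R,h)[:,:2];m=W.mean(0);e=[W[1]-W[0],W[2]-W[1]];L=max(e,key=np.linalg.norm)
    print(k,m,[np.linalg.norm(x)*1000 for x in e],"yaw long",np.degrees(np.arctan2(L[1],L[0])), "px",R.mean(0))
    if Q:print("   cross",*cross(ray("top",R.mean(0)),ray("scene",Q[0].mean(0))),Q[0].mean(0))
rep("p0",(175,190,220,255),(285,145,350,185),(10,60,130),(30,118,255),(10,60,100),(30,128,255),.019)
rep("pA",(180,270,225,320),(222,160,268,195),(10,40,150),(30,105,255),(10,40,100),(30,105,255),.022)
rep("pB",(440,280,480,325),(225,385,290,435),(10,40,150),(30,105,255),(10,40,100),(30,105,255),.022)
E
```

```text
bed [[0.5619056358014392, 0.19176695378632114], [0.5948613935839834, -0.13758999320419174], [0.47228144796449084, -0.15032754415090838], [0.43721178434666486, 0.17905219419607898]]
bed scene [[0.43834815984642533, 0.17381578392441588], [0.5628332627585454, 0.18525627751256846], [0.5981076131115964, -0.13149032105856873], [0.4717756315891268, -0.15836946931593177]]
knobtop [0.621  0.0523 0.0965] 0.0031280414068832105
cap [ 0.6285 -0.0212  0.0789] 0.00012897944909422336
tabtop [0.5155 0.0376 0.0829] 0.0004505167843220628
platetopL [0.5729 0.017  0.0424] 0.0006122713633612793
fixscrew1 [ 0.578  -0.1247  0.049 ] 0.0006621147085238716
fixscrew2 [ 0.4877 -0.1346  0.0498] 0.001056341824513384
wedge thick y+ [ 0.4748 -0.0444  0.0341] 0.0009295351960889654
wedge thick y- [ 0.4774 -0.0778  0.0348] 0.000629117808589172
wedge rect z14 [[ 0.5171 -0.0544  0.026 ]]
p0 [0.5825 0.3273] [np.float64(44.8242100196456), np.float64(115.63259106367947)] yaw long -159.09451247073298 px [195.9454 221.4642]
   cross [0.5835 0.329  0.0121] 0.0006844885504643861 [318.8 163.9]
pA [0.4081 0.3202] [np.float64(74.41115628087385), np.float64(71.35479916429348)] yaw long -32.65661768287178 px [196.7692 293.3462]
   cross [ 0.404   0.3267 -0.004 ] 0.007123735319713478 [244.25 176.25]
pB [ 0.3769 -0.3165] [np.float64(46.650381076852206), np.float64(102.69750552940445)] yaw long -154.16831991619168 px [461.9 307.3]
   cross [ 0.3811 -0.3167  0.0212] 0.008673830281649602 [254.  409.5]
```

```bash
cat >> h.py <<'E'
TH=np.radians(5.9);EX=np.array([np.cos(TH),np.sin(TH)]);EY=np.array([-np.sin(TH),np.cos(TH)])
O=np.array([.5185,.0020])
def press(x,y,z=0):return np.r_[O+x*EX+y*EY,z]
def topress(p):d=np.array(p)[:2]-O;return d@EX,d@EY
def Rt(psi):
    a=np.radians(psi);return np.array([[np.cos(a),np.sin(a),0],[np.sin(a),-np.cos(a),0],[0,0,-1]])
def plan(*wps):
    """rows (turn rad, shift cm) from the present pose to each (xyz,psi deg)"""
    s=readout.observe();R=Ro.from_rotvec(s["ee_rot"]).as_matrix();p=s["position"]
    print("t %.2f"%s["clock"],"pos",p.round(4),"psi %.1f"%np.degrees(np.arctan2(R[1,0],R[0,0])),"q1,q7",s["joints"][[0,6]].round(2),"w %.3f F"%s["width"],s["force"].round(1))
    for x,psi in wps:
        print(" turn",Ro.from_matrix(R.T@Rt(psi)).as_rotvec().round(3).tolist(),"cm",(R.T@(np.array(x)-p)*100).round(2).tolist())
E
python3 -c "
from h import *
plan(((.621,.052,.2),95.8),((.621,.052,.16),95.8))"
```

```text
t 0.10 pos [ 0.1537 -0.6053  0.226 ] psi 14.3 q1,q7 [ 1.22 -0.08] w 1.002 F [ 1.  -0.2 -0.1]
 turn [-0.001, -0.001, -1.423] cm [61.47, -52.2, 2.67]
 turn [-0.001, -0.001, -1.423] cm [61.47, -52.2, 6.67]
```

Request:
{"fn": "drive_tool", "kwargs": {"commands": [[[0,0,-1.423],[61.5,-52.2,2.6],1],[[0,0,-1.423],[61.5,-52.2,2.6],1],[[0,0,-1.423],[61.5,-52.2,2.6],1],[[0,0,-1.423],[61.5,-52.2,2.6],1],[[0,0,-1.423],[61.5,-52.2,2.6],1],[[0,0,-1.423],[61.5,-52.2,2.6],1],[[0,0,-1.423],[61.5,-52.2,2.6],1],[[0,0,-1.423],[61.5,-52.2,2.6],1],[[0,0,-1.423],[61.5,-52.2,2.6],1],[[0,0,-1.423],[61.5,-52.2,2.6],1],[[0,0,-1.423],[61.5,-52.2,2.6],1],[[0,0,-1.423],[61.5,-52.2,2.6],1],[[0,0,-1.423],[61.5,-52.2,2.6],1],[[0,0,-1.423],[61.5,-52.2,2.6],1],[[0,0,-1.423],[61.5,-52.2,2.6],1],[[0,0,-1.423],[61.5,-52.2,2.6],1],[[0,0,-1.423],[61.5,-52.2,2.6],1],[[0,0,-1.423],[61.5,-52.2,2.6],1],[[0,0,-1.423],[61.5,-52.2,2.6],1],[[0,0,-1.423],[61.5,-52.2,2.6],1]]}}

```text
clock: 1.77
position: [0.6231, 0.0582, 0.2001]
ee_rot: [-2.099, -2.335, -0.005]
force: [-0.3, 0.5, 0.4]
width: 0.999
gripper_force: 0.0
```

```bash
python3 - <<'E'
from h import *
I=cams.camera_info("wrist");im=cams.get_image("wrist");cv2.imwrite("pics/w1.png",im)
np.save("pics/w1.npy",I,allow_pickle=True)
print({k:np.round(v,3).tolist() for k,v in I.items() if k in("camera_matrix","t")}, "cam pos",(-np.array(I["R"]).T@I["t"]).round(3))
print(proj("wrist",[[.621,.0523,.0965],[.6285,-.0212,.084],[.5155,.0376,.083]],I).round())
plan(((.621,.052,.2),95.8))
E
```

```text
{'camera_matrix': [[371.648, 0.0, 316.912], [0.0, 371.648, 240.637], [0.0, 0.0, 1.0]], 't': [-0.625, -0.036, 0.364]} cam pos [0.615 0.134 0.36 ]
[[314. 246.]
 [314. 325.]
 [183. 245.]]
t 1.82 pos [0.6233 0.0591 0.2   ] psi 96.2 q1,q7 [ 0.17 -0.3 ] w 1.003 F [1.4 1.9 0.6]
 turn [0.001, -0.004, 0.007] cm [-0.68, -0.3, -0.01]
```

View pics/w1.png

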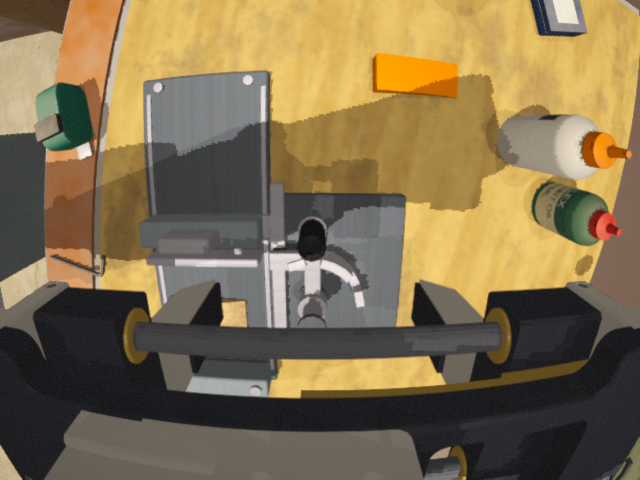

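The wrist view shows the knob top at (313,240), within about 6 px of its prediction. The post cap is at (313,300) and the tab at (188,243). Now I settle above the knob.

Request:
{"fn": "drive_tool", "kwargs": {"commands": [[[0,0,0],[-0.4,-0.2,0],1],[[0,0,0],[-0.4,-0.2,0],1],[[0,0,0],[-0.4,-0.2,0],1],[[0,0,0],[-0.4,-0.2,0],1],[[0,0,0],[-0.4,-0.2,0],1]]}}

```text
clock: 2.23
position: [0.6196, 0.0459, 0.201]
ee_rot: [2.108, 2.328, -0.001]
force: [-0.4, -0.5, -0.8]
width: 1.002
gripper_force: 0.0
```

```bash
python3 - <<'E'
from h import *
I=cams.camera_info("wrist");im=cams.get_image("wrist")
h=cv2.cvtColor(im,cv2.COLOR_BGR2GRAY)[200:275,280:350]
m=(h<25).astype(np.uint8);n,l,st,c=cv2.connectedComponentsWithStats(m);k=1+st[1:,4].argmax();print(st[k]+[280,200,0,0,0],c[k]+[280,200])
print(proj("wrist",[[.621,.0523,.0965]],I).round(1))
print(onz("wrist",[[313,240],c[k]+[280,200]],.0965,I))
plan(((.621,.0535,.055),95.8))
E
```

```text
[305 206  26  21 274] [317.18613139 214.45255474]
[[320.3 230.1]]
[[0.61641273 0.04418982 0.0965    ]
 [0.6175821  0.06377189 0.0965    ]]
t 2.28 pos [0.6197 0.0462 0.201 ] psi 95.7 q1,q7 [ 0.18 -0.29] w 1.001 F [-0.2  0.5  0.4]
 turn [0.0, 0.0, -0.002] cm [0.72, 0.2, 14.6]
```

Request:
{"fn": "drive_tool", "kwargs": {"commands": [[[0,0,0],[0.65,0.2,3],1],[[0,0,0],[0.65,0.2,6],1],[[0,0,0],[0.65,0.2,9],1],[[0,0,0],[0.65,0.2,11],1],[[0,0,0],[0.65,0.2,13],1],[[0,0,0],[0.65,0.2,14.5],1],[[0,0,0],[0.65,0.2,14.5],1],[[0,0,0],[0.65,0.2,14.5],-1],[[0,0,0],[0.65,0.2,14.5],-1],[[0,0,0],[0.65,0.2,14.5],-1],[[0,0,0],[0.65,0.2,14.5],-1],[[0,0,0],[0.65,0.2,14.5],-1],[[0,0,0],[0.65,0.2,14.5],-1],[[0,0,0],[0.65,0.2,14.5],-1],[[0,0,0],[0.65,0.2,14.5],-1],[[0,0,0],[0.65,0.2,14.5],-1]], "newtons": 40}}

```text
clock: 3.62
position: [0.6212, 0.054, 0.0558]
ee_rot: [2.106, 2.331, -0.0]
force: [0.1, -0.2, -0.2]
width: 0.398
gripper_force: 0.0
```

```bash
python3 - <<'E'
from h import *
P=np.array([.6285,-.0212])
s=readout.observe();x0=s["position"];k=np.r_[P,0]
w=[(x0+[0,0,.022],95.8)]
r=np.linalg.norm(x0[:2]-P);a0=np.degrees(np.arctan2(*(x0[:2]-P)[::-1]));print("r,a0",r,a0)
for da in np.arange(-6,-61,-6):
    a=np.radians(a0+da);w.append((np.r_[P+.075*np.array([np.cos(a),np.sin(a)]),x0[2]+.022],95.8+da))
plan(*w)
E
```

```text
r,a0 0.07560175934843102 95.53948983367373
t 3.62 pos [0.6212 0.054  0.0558] psi 95.8 q1,q7 [ 0.13 -0.39] w 0.398 F [ 0.1 -0.2 -0.2]
 turn [0.0, 0.0, -0.0] cm [-0.0, 0.0, -2.2]
 turn [0.0, 0.0, 0.104] cm [-0.1, 0.78, -2.2]
 turn [0.0, 0.0, 0.209] cm [-0.23, 1.56, -2.2]
 turn [0.0, 0.0, 0.314] cm [-0.44, 2.32, -2.2]
 turn [0.0, 0.0, 0.419] cm [-0.72, 3.05, -2.2]
 turn [0.0, 0.0, 0.523] cm [-1.08, 3.75, -2.2]
 turn [0.0, 0.0, 0.628] cm [-1.51, 4.4, -2.2]
 turn [0.0, 0.0, 0.733] cm [-2.01, 5.01, -2.2]
 turn [0.0, 0.0, 0.837] cm [-2.57, 5.56, -2.2]
 turn [0.0, 0.0, 0.942] cm [-3.18, 6.05, -2.2]
 turn [0.0, 0.0, 1.047] cm [-3.84, 6.48, -2.2]
```

Request:
{"fn": "drive_tool", "kwargs": {"commands": [[[0,0,0],[0,0,0],-1],[[0,0,0],[0,0,0],-1],[[0,0,0],[0,0,0],-1],[[0,0,0],[0,0,0],-1],[[0,0,0],[0,0,0],-1],[[0,0,0],[0,0,0],-1],[[0,0,0],[0,0,0],-1],[[0,0,0],[0,0,-0.7],-1],[[0,0,0],[0,0,-1.4],-1],[[0,0,0],[0,0,-2.2],-1],[[0,0,0],[0,0,-2.2],-1]]}}

```text
clock: 4.53
position: [0.6211, 0.054, 0.0789]
ee_rot: [2.107, 2.33, -0.0]
force: [-3.4, 1.2, -9.1]
width: 0.234
gripper_force: 40.0
```

Request:
{"fn": "drive_tool", "kwargs": {"commands": [[[0,0,0.104],[-0.1,0.78,0],-1],[[0,0,0.209],[-0.23,1.56,0],-1],[[0,0,0.314],[-0.44,2.32,0],-1],[[0,0,0.419],[-0.72,3.05,0],-1],[[0,0,0.523],[-1.08,3.75,0],-1],[[0,0,0.628],[-1.51,4.4,0],-1],[[0,0,0.733],[-2.01,5.01,0],-1],[[0,0,0.837],[-2.57,5.56,0],-1],[[0,0,0.942],[-3.18,6.05,0],-1],[[0,0,1.047],[-3.84,6.48,0],-1],[[0,0,1.047],[-3.84,6.48,0],-1],[[0,0,1.047],[-3.84,6.48,0.7],-1],[[0,0,1.047],[-3.84,6.48,1.4],-1],[[0,0,1.047],[-3.84,6.48,2.1],-1],[[0,0,1.047],[-3.84,6.48,2.1],-1],[[0,0,1.047],[-3.84,6.48,2.1],-1]]}}

```text
clock: 5.87
position: [0.6914, 0.0226, 0.0592]
ee_rot: [2.987, 0.968, 0.007]
force: [-1.3, -1.1, 12.9]
width: 0.236
gripper_force: 40.0
```

```bash
python3 - <<'E'
from h import *
cv2.imwrite("pics/s2.png",cv2.resize(cams.get_image("scene")[180:300,330:450],None,fx=4,fy=4))
s=readout.observe();p=s["position"][:2]-[.6285,-.0212];print(np.linalg.norm(p),np.degrees(np.arctan2(p[1],p[0])));plan()
E
```

```text
0.07669200739283863 34.85383329755089
t 5.92 pos [0.6914 0.0226 0.0592] psi 35.9 q1,q7 [ 0.   -1.18] w 0.230 F [-2.  -2.2 12.9]
```

Request:
{"fn": "drive_tool", "kwargs": {"commands": [[[0,0,0],[0,0,0],0],[[0,0,0],[0,0,0],0],[[0,0,0],[0,0,0],0],[[0,0,0],[0,0,0],0],[[0,0,0],[0,0,0],0],[[0,0,0],[0,0,0],0],[[0,0,0],[0,0,-4],0],[[0,0,0],[0,0,-8],0],[[0,0,0],[0,0,-12],0],[[0,0,0],[0,0,-16],0],[[0,0,0],[0,0,-16],0]]}}

```text
clock: 6.83
position: [0.6936, 0.0231, 0.2262]
ee_rot: [2.987, 0.965, 0.021]
force: [1.3, 0.5, 1.3]
width: 0.499
gripper_force: 0.0
```

```bash
python3 - <<'E'
from h import *
cv2.imwrite("pics/s3.png",cv2.resize(cams.get_image("scene")[180:330,250:450],None,fx=4,fy=4,interpolation=3))
print(proj("scene",[[.6895,.0225,.0965]])); print(4*(proj("scene",[[.6895,.0225,.0965]])-[250,180]))
wz=press(-.0,0);plan()
E
```

```text
[[393.85114638 217.03677156]]
[[575.40458553 148.14708624]]
t 6.88 pos [0.6923 0.0229 0.2222] psi 35.8 q1,q7 [ 0.01 -1.14] w 0.501 F [ 0.4 -0.4 -1.3]
```

View pics/s3.png

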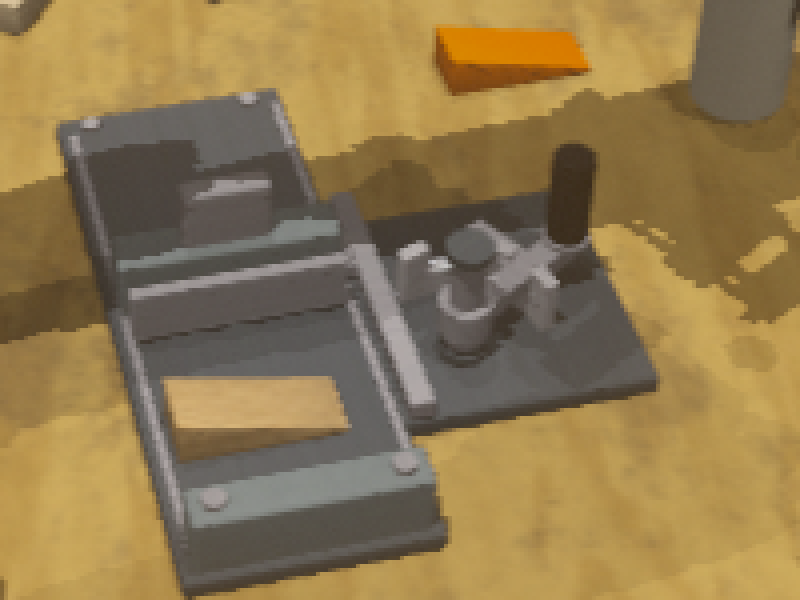

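The knob top at crop (575,150) matches the predicted dropped height (575,148), so the lever is in the release notch. Next I open the jaw by its tab to make room for the gripper.

```bash
python3 - <<'E'
from h import *
t=press(.0,.0359);plan((np.r_[t[:2],.13],5.9),(np.r_[t[:2],.062],5.9))
E
```

```text
t 6.88 pos [0.6923 0.0229 0.2222] psi 35.8 q1,q7 [ 0.01 -1.14] w 0.501 F [ 0.4 -0.4 -1.3]
 turn [0.002, -0.009, 0.522] cm [-13.6, -11.63, 9.06]
 turn [0.002, -0.009, 0.522] cm [-13.66, -11.66, 15.86]
```

Request:
{"fn": "drive_tool", "kwargs": {"commands": [[[0,0,0.522],[-13.6,-11.6,8],0],[[0,0,0.522],[-13.6,-11.6,8],0],[[0,0,0.522],[-13.6,-11.6,8],0],[[0,0,0.522],[-13.6,-11.6,8],0],[[0,0,0.522],[-13.6,-11.6,8],0],[[0,0,0.522],[-13.6,-11.6,8],0],[[0,0,0.522],[-13.6,-11.6,8],0],[[0,0,0.522],[-13.6,-11.6,8],0],[[0,0,0.522],[-13.6,-11.6,8],0]]}}

```text
clock: 7.63
position: [0.513, 0.0369, 0.137]
ee_rot: [-3.137, -0.162, -0.003]
force: [0.4, -0.5, 0.2]
width: 0.496
gripper_force: 0.0
```

```bash
python3 - <<'E'
from h import *
t=press(.0,.0359);plan((np.r_[t[:2],.062],5.9))
t=press(.0,.1419);plan((np.r_[t[:2],.062],5.9))
E
```

```text
t 7.63 pos [0.513  0.0369 0.137 ] psi 5.9 q1,q7 [-0.08 -1.7 ] w 0.496 F [ 0.4 -0.5  0.2]
 turn [-0.0, -0.002, -0.0] cm [0.17, -0.06, 7.51]
t 7.63 pos [0.513  0.0369 0.137 ] psi 5.9 q1,q7 [-0.08 -1.7 ] w 0.496 F [ 0.4 -0.5  0.2]
 turn [-0.0, -0.002, -0.0] cm [0.17, -10.66, 7.51]
```

Request:
{"fn": "drive_tool", "kwargs": {"commands": [[[0,0,0],[0.15,0,3],0],[[0,0,0],[0.15,0,5.5],0],[[0,0,0],[0.15,0,7.5],0],[[0,0,0],[0.15,0,7.5],0],[[0,0,0],[0.15,0,7.5],-1],[[0,0,0],[0.15,0,7.5],-1],[[0,0,0],[0.15,0,7.5],-1],[[0,0,0],[0.15,0,7.5],-1],[[0,0,0],[0.15,0,7.5],-1],[[0,0,0],[0.15,0,7.5],-1],[[0,0,0],[0.15,0,7.5],-1],[[0,0,0],[0.15,0,7.5],-1]]}}

```text
clock: 8.63
position: [0.5135, 0.0372, 0.0626]
ee_rot: [-3.137, -0.161, -0.002]
force: [-0.9, -0.1, 7.3]
width: 0.147
gripper_force: 40.0
```

```bash
python3 -c "
from h import *
plan();print(topress(readout.observe()['position']))"
```

```text
t 8.63 pos [0.5135 0.0372 0.0626] psi 5.9 q1,q7 [-0.09 -1.72] w 0.147 F [-0.9 -0.1  7.3]
(np.float64(-0.0013414800122367478), np.float64(0.035494627113250646))
```

Request:
{"fn": "drive_tool", "kwargs": {"commands": [[[0,0,0],[0,-1,0],-1],[[0,0,0],[0,-2.2,0],-1],[[0,0,0],[0,-3.5,0],-1],[[0,0,0],[0,-4.8,0],-1],[[0,0,0],[0,-6.1,0],-1],[[0,0,0],[0,-7.4,0],-1],[[0,0,0],[0,-8.6,0],-1],[[0,0,0],[0,-9.6,0],-1],[[0,0,0],[0,-10.2,0],-1],[[0,0,0],[0,-10.4,0],-1],[[0,0,0],[0,-10.4,0],-1]]}}

```text
clock: 9.55
position: [0.5029, 0.1402, 0.0625]
ee_rot: [3.137, 0.161, 0.002]
force: [0.1, -2.7, 7.4]
width: 0.144
gripper_force: 40.0
```

```bash
python3 -c "
from h import *
plan();print(topress(readout.observe()['position']))"
```

```text
t 9.55 pos [0.5029 0.1402 0.0625] psi 5.9 q1,q7 [-0.29 -1.92] w 0.144 F [ 0.1 -2.7  7.4]
(np.float64(-0.0012690781828344762), np.float64(0.13902823817501342))
```

Request:
{"fn": "drive_tool", "kwargs": {"commands": [[[0,0,0],[0,0,0],0],[[0,0,0],[0,0,0],0],[[0,0,0],[0,0,0],0],[[0,0,0],[0,0,0],0],[[0,0,0],[0,0,0],0],[[0,0,0],[0,0,-3],0.3],[[0,0,0],[0,0,-7],0.3],[[0,0,0],[1,10,-10],0.3],[[0,0,0],[1,15,-10],0.3],[[0,0,0],[1,19.5,-10],0.3],[[0,0,0],[1,19.5,-10],0.3],[[0,0,0],[1,19.5,-10],0.3],[[0,0,0],[1,19.5,-10],0.3],[[0,0,0],[1,19.5,-10],0.3],[[0,0,0],[1,19.5,-10],0.3]]}}

```text
clock: 10.8
position: [0.5319, -0.0516, 0.1615]
ee_rot: [-3.137, -0.162, 0.001]
force: [-0.8, 0.4, 0.3]
width: 0.649
gripper_force: 0.0
```

```bash
python3 - <<'E'
from h import *
plan()
I=cams.camera_info("wrist");im=cams.get_image("wrist");cv2.imwrite("pics/w2.png",im);np.save("pics/w2.npy",I,allow_pickle=True)
im=cams.get_image("top");cv2.imwrite("pics/top2.png",im)
print(proj("wrist",[[.517,-.056,.026],[.4748,-.0444,.037],[.4774,-.0778,.037]],I).round())
E
```

```text
t 10.80 pos [ 0.5319 -0.0516  0.1615] psi 5.9 q1,q7 [ 0.05 -1.5 ] w 0.649 F [-0.8  0.4  0.3]
[[320. 245.]
 [301. 296.]
 [341. 296.]]
```

View pics/w2.png

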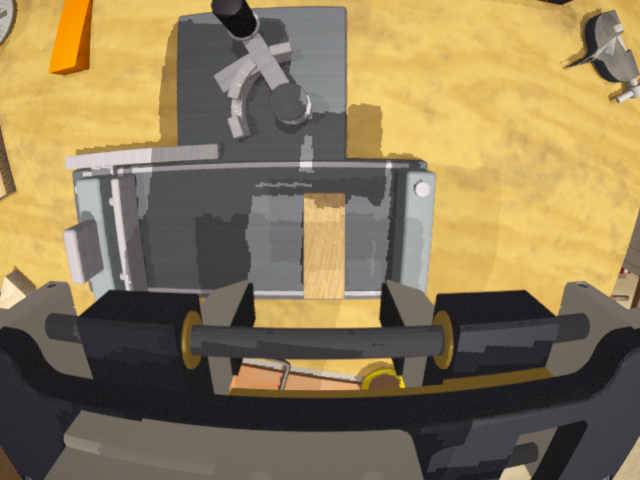

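The wrist view shows the jaw fully open, and the wedge from u 303 to 344 with its centre at about (324,245), square to the tool.

```bash
python3 -c "
from h import *
plan(((.500,-.059,.1),5.9),((.500,-.059,.019),5.9))"
```

```text
t 10.90 pos [ 0.5319 -0.0506  0.1615] psi 6.0 q1,q7 [ 0.04 -1.5 ] w 0.653 F [-0.4  0.5 -0.1]
 turn [-0.001, 0.0, 0.002] cm [-3.26, 0.51, 6.15]
 turn [-0.001, 0.0, 0.002] cm [-3.26, 0.51, 14.25]
```

Request:
{"fn": "drive_tool", "kwargs": {"commands": [[[0,0,0],[-3.2,0.5,4],0.3],[[0,0,0],[-3.2,0.5,7],0.3],[[0,0,0],[-3.2,0.5,10],0.3],[[0,0,0],[-3.2,0.5,12],0.3],[[0,0,0],[-3.2,0.5,13.5],0.3],[[0,0,0],[-3.2,0.5,14.3],0.3],[[0,0,0],[-3.2,0.5,14.3],0.3],[[0,0,0],[-3.2,0.5,14.3],-1],[[0,0,0],[-3.2,0.5,14.3],-1],[[0,0,0],[-3.2,0.5,14.3],-1],[[0,0,0],[-3.2,0.5,14.3],-1],[[0,0,0],[-3.2,0.5,14.3],-1],[[0,0,0],[-3.2,0.5,14.3],-1],[[0,0,0],[-3.2,0.5,14.3],-1],[[0,0,0],[-3.2,0.5,14.3],-1]], "newtons": 25}}

```text
clock: 12.15
position: [0.5014, -0.0608, 0.0195]
ee_rot: [3.137, 0.161, 0.002]
force: [-0.9, -0.0, 7.1]
width: 0.367
gripper_force: 25.0
```

Request:
{"fn": "drive_tool", "kwargs": {"commands": [[[0,0,0],[0,0,-3],-1],[[0,0,0],[0,0,-6],-1],[[0,0,0],[0,0,-8],-1],[[0,0,0],[0,0,-8],-1]]}}

```text
clock: 12.48
position: [0.5034, -0.0609, 0.1027]
ee_rot: [3.137, 0.161, 0.01]
force: [0.3, 0.1, -0.0]
width: 0.364
gripper_force: 25.0
```

```bash
python3 -c "
from h import *
plan(((.53,-.27,.1),5.9),((.53,-.27,.007),5.9))"
```

```text
t 12.48 pos [ 0.5034 -0.0609  0.1027] psi 5.9 q1,q7 [ 0.06 -1.49] w 0.364 F [ 0.3  0.1 -0. ]
 turn [0.001, -0.007, -0.001] cm [0.51, 21.07, 0.3]
 turn [0.001, -0.007, -0.001] cm [0.45, 21.07, 9.6]
```

Request:
{"fn": "drive_tool", "kwargs": {"commands": [[[0,0,0],[0.5,4,0],-1],[[0,0,0],[0.5,8,0],-1],[[0,0,0],[0.5,12,0],-1],[[0,0,0],[0.5,16,0],-1],[[0,0,0],[0.5,19.5,0],-1],[[0,0,0],[0.5,21,0],-1],[[0,0,0],[0.5,21,3],-1],[[0,0,0],[0.5,21,6],-1],[[0,0,0],[0.5,21,8],-1],[[0,0,0],[0.5,21,9],-1],[[0,0,0],[0.5,21,9.2],-1],[[0,0,0],[0.5,21,9.2],-1],[[0,0,0],[0.5,21,9.2],0.3],[[0,0,0],[0.5,21,9.2],0.3],[[0,0,0],[0.5,21,9.2],0.3],[[0,0,0],[0.5,21,9.2],0.3],[[0,0,0],[0.5,21,5],0.6],[[0,0,0],[0.5,21,0],0.6],[[0,0,0],[0.5,21,-5],0.6],[[0,0,0],[0.5,21,-5],0.6]]}}

```text
clock: 14.15
position: [0.5297, -0.27, 0.1546]
ee_rot: [3.134, 0.161, 0.01]
force: [0.9, -0.7, 0.1]
width: 0.792
gripper_force: 0.0
```

```bash
python3 - <<'E'
from h import *
# go view piece B: psi with tool y across width; long yaw guess
plan(((.36,-.30,.16),5.9))
im=cams.get_image("top");cv2.imwrite("pics/top3.png",im)
cv2.imwrite("pics/top3b.png",cv2.resize(im[150:330,160:500],None,fx=2.3,fy=2.3,interpolation=3))
E
```

```text
t 14.15 pos [ 0.5297 -0.27    0.1546] psi 5.9 q1,q7 [ 0.4 -1.1] w 0.792 F [ 0.9 -0.7  0.1]
 turn [0.003, -0.006, -0.0] cm [-17.18, 1.24, -0.65]
```

View pics/top3b.png

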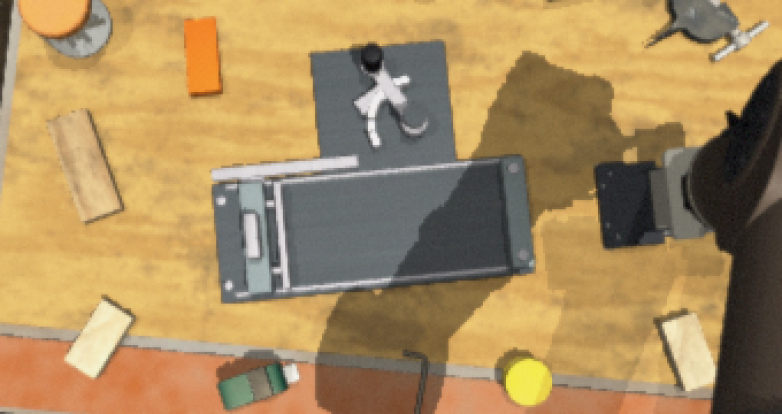

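The top view shows the wedge's spot hidden by the arm. The offcuts are unmoved: B at crop (686,352), A at (98,337) and the long one at (85,165).

```bash
python3 - <<'E'
from h import *
for n,c in(("B",(686,352)),("A",(98.5,337)),("0",(85,165))):
    q=onz("top",[(160+c[0]/2.3,150+c[1]/2.3)],.021)[0];print(n,q.round(4))
    if n=="B":plan((np.r_[q[:2],.15],18))
E
```

```text
B [ 0.3869 -0.3082  0.021 ]
t 14.20 pos [ 0.5306 -0.2705  0.1562] psi 5.9 q1,q7 [ 0.4 -1.1] w 0.798 F [ 2.1 -0.9  2.6]
 turn [0.006, -0.008, -0.212] cm [-14.69, 2.28, 0.5]
A [0.4005 0.3058 0.021 ]
0 [0.5814 0.3243 0.021 ]
```

Request:
{"fn": "drive_tool", "kwargs": {"commands": [[[0,0,-0.212],[-4,0.6,0.5],0.4],[[0,0,-0.212],[-8,1.2,0.5],0.4],[[0,0,-0.212],[-12,1.9,0.5],0.4],[[0,0,-0.212],[-14.7,2.3,0.5],0.4],[[0,0,-0.212],[-14.7,2.3,0.5],0.4],[[0,0,-0.212],[-14.7,2.3,0.5],0.4]]}}

```text
clock: 14.7
position: [0.3821, -0.3078, 0.1441]
ee_rot: [3.103, 0.488, 0.0]
force: [0.6, 0.3, -0.2]
width: 0.7
gripper_force: 0.0
```

```bash
cat >> h.py <<'E'
def piece(name,guess,h,tag=None):
    """refine a piece's top-face rect from the wrist camera; window about the guess"""
    I=cams.camera_info("wrist");im=cams.get_image("wrist")
    if tag:cv2.imwrite(f"pics/{tag}.png",im)
    u,v=proj("wrist",[np.r_[guess[:2],h]],I)[0];b=[int(max(u-130,0)),int(max(v-130,0)),int(u+130),int(min(v+130,480))]
    m=cv2.inRange(cv2.cvtColor(im,cv2.COLOR_BGR2HSV),*name)
    k=np.zeros_like(m);k[b[1]:b[3],b[0]:b[2]]=m[b[1]:b[3],b[0]:b[2]];k=cv2.morphologyEx(k,cv2.MORPH_OPEN,np.ones((7,7)))
    cs=cv2.findContours(k,cv2.RETR_EXTERNAL,cv2.CHAIN_APPROX_NONE)[0];c=max(cs,key=cv2.contourArea)
    W=onz("wrist",c[:,0],h,I)[:,:2];(cx,cy),wh,a=cv2.minAreaRect((W*1000).astype(np.float32))
    if wh[0]<wh[1]:a+=90
    print("guess px",u.round(),v.round(),"centre",cx,cy,"size",wh,"long yaw",(a+90)%180-90,"px bbox",cv2.boundingRect(c))
E
python3 - <<'E'
from h import *
plan();piece(((10,30,120),(32,105,255)),(.3869,-.3082),.022,"w3")
E
```

```text
t 14.70 pos [ 0.3821 -0.3078  0.1441] psi 17.9 q1,q7 [ 0.62 -0.72] w 0.700 F [ 0.6  0.3 -0.2]
guess px 319.0 226.0 centre 388.7720642089844 -293.045166015625 size (176.4813690185547, 82.67807006835938) long yaw 88.01561737060547 px bbox (188, 179, 198, 118)
```

View pics/w3.png

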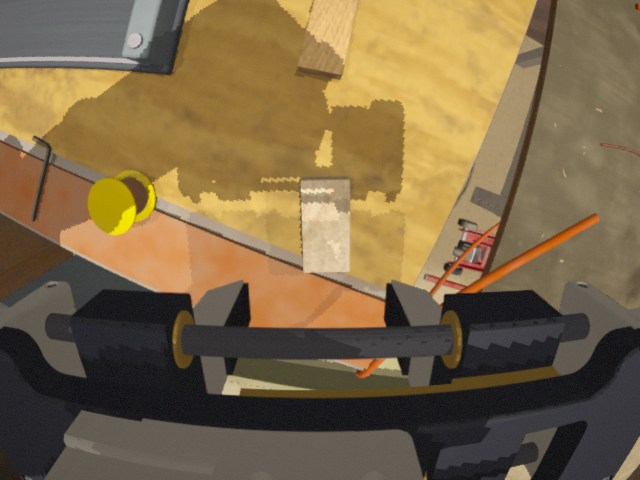

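The wrist view shows piece B with its top-face corners at (301,178), (350,178), (349,272) and (303,272), square to the tool. The wedge is lying flat at (330,35), clear of the press.

```bash
python3 - <<'E'
from h import *
I=cams.camera_info("wrist")
W=onz("wrist",[(301,178),(350,178),(349,272),(303,272)],.022,I)[:,:2];print(W.round(4),W.mean(0))
d=W[0]+W[1]-W[2]-W[3];print(np.linalg.norm(d)/2,np.degrees(np.arctan2(d[1],d[0])))
print("height",cross(ray("wrist",(326,225),I),ray("top",(160+686/2.3,150+352/2.3))))
plan((np.r_[W.mean(0),.01],np.degrees(np.arctan2(d[1],d[0]))))
E
```

```text
[[ 0.4207 -0.2829]
 [ 0.4323 -0.3184]
 [ 0.3599 -0.3428]
 [ 0.3484 -0.3072]] [ 0.39034038 -0.31280722]
0.07634463479590327 18.620832689817338
height (array([ 0.38579876, -0.31493021, -0.00393703]), np.float64(0.0007370110352640787))
t 14.75 pos [ 0.3838 -0.3072  0.1442] psi 18.0 q1,q7 [ 0.62 -0.72] w 0.702 F [ 0.6  0.9 -0.2]
 turn [0.001, -0.001, -0.011] cm [0.43, 0.72, 13.42]
```

Request:
{"fn": "drive_tool", "kwargs": {"commands": [[[0,0,0],[0.4,0.6,4],0.4],[[0,0,0],[0.4,0.6,8],0.4],[[0,0,0],[0.4,0.6,11],0.4],[[0,0,0],[0.4,0.6,13],0.4],[[0,0,0],[0.4,0.6,13.8],0.4],[[0,0,0],[0.4,0.6,13.8],0.4],[[0,0,0],[0.4,0.6,13.8],-1],[[0,0,0],[0.4,0.6,13.8],-1],[[0,0,0],[0.4,0.6,13.8],-1],[[0,0,0],[0.4,0.6,13.8],-1],[[0,0,0],[0.4,0.6,13.8],-1],[[0,0,0],[0.4,0.6,13.8],-1],[[0,0,0],[0.4,0.6,13.8],-1],[[0,0,0],[0.4,0.6,13.8],-1]], "newtons": 30}}

```text
clock: 15.92
position: [0.3898, -0.3119, 0.0067]
ee_rot: [3.102, 0.492, 0.002]
force: [-0.6, 0.3, 8.1]
width: 0.412
gripper_force: 30.0
```

Request:
{"fn": "drive_tool", "kwargs": {"commands": [[[0,0,0],[0,0,-3],-1],[[0,0,0],[0,0,-7],-1],[[0,0,0],[0,0,-11],-1],[[0,0,0],[0,0,-11],-1],[[0,0,0],[0,0,-11],-1]]}}

```text
clock: 16.33
position: [0.3906, -0.3126, 0.1184]
ee_rot: [3.099, 0.491, 0.006]
force: [-0.3, 0.7, -1.7]
width: 0.412
gripper_force: 29.9
```

```bash
python3 - <<'E'
from h import *
t=press(0,-.120+.024+.019);plan((np.r_[t[:2],.115],5.9),(np.r_[t[:2],.020],5.9))
print(readout.observe()["gripper_force"])
E
```

```text
t 16.33 pos [ 0.3906 -0.3126  0.1184] psi 18.0 q1,q7 [ 0.62 -0.72] w 0.412 F [-0.3  0.7 -1.7]
 turn [0.004, -0.004, 0.211] cm [20.28, -18.43, 0.32]
 turn [0.004, -0.004, 0.211] cm [20.24, -18.47, 9.82]
29.945996403694153
```

Request:
{"fn": "drive_tool", "kwargs": {"commands": [[[0,0,0.05],[3,-2.7,0],-1],[[0,0,0.1],[6,-5.5,0],-1],[[0,0,0.15],[9,-8.3,0],-1],[[0,0,0.211],[12,-11,0],-1],[[0,0,0.211],[15,-13.8,0],-1],[[0,0,0.211],[18,-16.6,0],-1],[[0,0,0.211],[20.3,-18.6,0],-1],[[0,0,0.211],[20.3,-18.6,0],-1],[[0,0,0.211],[20.3,-18.6,3],-1],[[0,0,0.211],[20.3,-18.6,6],-1],[[0,0,0.211],[20.3,-18.6,8],-1],[[0,0,0.211],[20.3,-18.6,9.2],-1]]}}

```text
clock: 17.33
position: [0.5219, -0.0719, 0.0202]
ee_rot: [-3.137, -0.163, 0.008]
force: [-0.1, 0.1, -0.5]
width: 0.411
gripper_force: 29.9
```

```bash
python3 - <<'E'
from h import *
t=press(0,-.075);plan((np.r_[t[:2],.0187],5.9));print(readout.observe()["gripper_force"])
E
```

```text
t 17.33 pos [ 0.5219 -0.0719  0.0202] psi 5.9 q1,q7 [ 0.09 -1.49] w 0.411 F [-0.1  0.1 -0.5]
 turn [-0.001, 0.005, 0.001] cm [0.42, 0.12, 0.15]
29.94602680206299
```

Request:
{"fn": "drive_tool", "kwargs": {"commands": [[[0,0,0],[0.2,0.1,0.2],-1],[[0,0,0],[0.2,0.1,0.4],-1],[[0,0,0],[0.2,0.1,0.5],-1],[[0,0,0],[0.2,0.1,0.5],-1],[[0,0,0],[0.2,0.1,0.5],-0.05],[[0,0,0],[0.2,0.1,0.5],-0.05],[[0,0,0],[0.2,0.1,0.5],-0.05],[[0,0,0],[0.2,0.1,-3],-0.05],[[0,0,0],[0.2,0.1,-7],0.4],[[0,0,0],[0.2,0.1,-11],0.4],[[0,0,0],[-3,0.1,-13],0.4],[[0,0,0],[-3,0.1,-13],0.4]]}}

```text
clock: 18.33
position: [0.4935, -0.0769, 0.1578]
ee_rot: [3.136, 0.161, 0.006]
force: [-1.8, 0.1, -0.1]
width: 0.69
gripper_force: 0.0
```

```bash
python3 - <<'E'
from h import *
plan()
I=cams.camera_info("wrist");im=cams.get_image("wrist");cv2.imwrite("pics/w4.png",im)
# mask of light wood inside bed area
u=proj("wrist",[press(0,-.075,.034)],I)[0].astype(int);b=im[u[1]-90:u[1]+90,u[0]-90:u[0]+90]
m=cv2.inRange(cv2.cvtColor(b,cv2.COLOR_BGR2HSV),(10,35,90),(32,110,255));m=cv2.morphologyEx(m,cv2.MORPH_OPEN,np.ones((5,5)))
c=max(cv2.findContours(m,0,1)[0],key=cv2.contourArea)[:,0]+u-90
W=onz("wrist",c,.034,I)[:,:2];pr=np.array([topress(w) for w in W])*1000;print("guess",u,"bbox",cv2.boundingRect(c),"press x",pr[:,0].min(),pr[:,0].max(),"y",pr[:,1].min(),pr[:,1].max(),cv2.minAreaRect(pr.astype(np.float32)))
A=(.4005,.3058);plan((np.r_[A,.15],-30),(np.r_[A,.15],150))
E
```

```text
t 18.33 pos [ 0.4935 -0.0769  0.1578] psi 5.9 q1,q7 [ 0.11 -1.46] w 0.690 F [-1.8  0.1 -0.1]
guess [315 190] bbox (290, 146, 51, 98) press x -42.038267353906505 34.44284643579452 y -94.79592597980637 -55.78559252679771 ((-3.7116317749023438, -74.99947357177734), (76.5500259399414, 38.731414794921875), 0.6858347058296204)
t 18.38 pos [ 0.4944 -0.0766  0.156 ] psi 5.9 q1,q7 [ 0.11 -1.46] w 0.696 F [ 0.3 -0.   0.1]
 turn [-0.0, -0.003, 0.626] cm [-5.42, -39.0, 0.54]
 turn [0.005, -0.0, -2.515] cm [-5.42, -39.0, 0.54]
```

Request:
{"fn": "drive_tool", "kwargs": {"commands": [[[0,0,-2.51],[-0.5,-4,0.2],0.4],[[0,0,-2.51],[-0.9,-7,0.2],0.4],[[0,0,-2.51],[-1.4,-10,0.2],0.4],[[0,0,-2.51],[-1.8,-13,0.2],0.4],[[0,0,-2.51],[-2.2,-16,0.2],0.4],[[0,0,-2.51],[-2.6,-19,0.2],0.4],[[0,0,-2.51],[-3,-22,0.2],0.4],[[0,0,-2.51],[-3.4,-25,0.2],0.4],[[0,0,-2.51],[-3.8,-28,0.2],0.4],[[0,0,-2.51],[-4.2,-31,0.2],0.4],[[0,0,-2.51],[-4.6,-34,0.2],0.4],[[0,0,-2.51],[-5,-37,0.2],0.4],[[0,0,-2.51],[-5.4,-39,0.2],0.4],[[0,0,-2.51],[-5.4,-39,0.2],0.4],[[0,0,-2.51],[-5.4,-39,0.2],0.4],[[0,0,-2.51],[-5.4,-39,0.2],0.4],[[0,0,-2.51],[-5.4,-39,0.2],0.4],[[0,0,-2.51],[-5.4,-39,0.2],0.4],[[0,0,-2.51],[-5.4,-39,0.2],0.4],[[0,0,-2.51],[-5.4,-39,0.2],0.4]]}}

```text
clock: 20.05
position: [0.4008, 0.3067, 0.1508]
ee_rot: [-0.825, -3.03, 0.0]
force: [-0.6, 0.2, -0.4]
width: 0.695
gripper_force: 0.0
```

Request:
{"fn": "drive_tool", "kwargs": {"commands": [[[0,0,0],[0,0,0],0.4],[[0,0,0],[0,0,0],0.4],[[0,0,0],[0,0,0],0.4]]}}

```text
clock: 20.3
position: [0.4008, 0.3065, 0.1512]
ee_rot: [-0.841, -3.026, 0.0]
force: [0.5, 0.1, 0.4]
width: 0.7
gripper_force: 0.0
```

```bash
python3 - <<'E'
from h import *
plan();piece(((10,30,120),(32,108,255)),(.4005,.3058),.022,"w5")
E
```

```text
t 20.30 pos [0.4008 0.3065 0.1512] psi 148.9 q1,q7 [-0.17 -0.09] w 0.700 F [0.5 0.1 0.4]
guess px 317.0 231.0 centre 391.3183288574219 292.9418029785156 size (69.23744201660156, 76.84783935546875) long yaw -32.86121368408203 px bbox (255, 182, 87, 93)
```

View pics/w5.png

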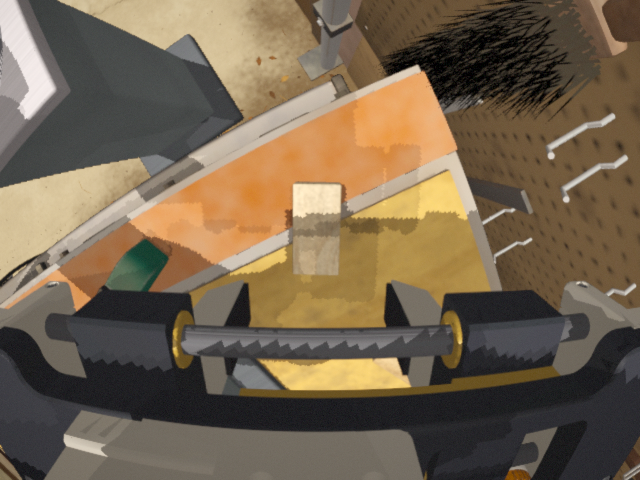

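Piece A's corners are at (293,183), (341,184), (338,275) and (294,275), square to the tool.

```bash
python3 - <<'E'
from h import *
I=cams.camera_info("wrist")
W=onz("wrist",[(293,183),(341,184),(338,275),(294,275)],.022,I)[:,:2];print(W.mean(0))
d=W[0]+W[1]-W[2]-W[3];a=np.degrees(np.arctan2(d[1],d[0]));print(np.linalg.norm(d)/2,a)
print(cross(ray("wrist",(316.5,229.5),I),ray("top",(160+98.5/2.3,150+337/2.3))))
plan((np.r_[W.mean(0),.007],a));print(readout.observe()["joints"].round(2))
E
```

```text
[0.40050001 0.30555465]
0.07661309065081191 148.3459369770274
(array([0.40027717, 0.30590618, 0.01987409]), np.float64(0.0003923273649382291))
t 20.35 pos [0.4008 0.3065 0.1514] psi 149.0 q1,q7 [-0.17 -0.09] w 0.698 F [-1.  -0.7 -0.6]
 turn [-0.0, -0.001, 0.011] cm [-0.03, -0.09, 14.44]
[-0.17  0.44 -0.78  1.91  0.37  0.94 -0.09]
```

Request:
{"fn": "drive_tool", "kwargs": {"commands": [[[0,0,0.01],[0,-0.1,4],0.4],[[0,0,0.01],[0,-0.1,8],0.4],[[0,0,0.01],[0,-0.1,11],0.4],[[0,0,0.01],[0,-0.1,13.4],0.4],[[0,0,0.01],[0,-0.1,14.4],0.4],[[0,0,0.01],[0,-0.1,14.4],0.4],[[0,0,0.01],[0,-0.1,14.4],-1],[[0,0,0.01],[0,-0.1,14.4],-1],[[0,0,0.01],[0,-0.1,14.4],-1],[[0,0,0.01],[0,-0.1,14.4],-1],[[0,0,0.01],[0,-0.1,14.4],-1],[[0,0,0.01],[0,-0.1,14.4],-1],[[0,0,0.01],[0,-0.1,14.4],-1],[[0,0,0.01],[0,-0.1,14.4],-1]]}}

```text
clock: 21.52
position: [0.4009, 0.3059, 0.0087]
ee_rot: [0.85, 3.023, 0.002]
force: [-0.5, -1.1, 7.0]
width: 0.409
gripper_force: 30.0
```

Request:
{"fn": "drive_tool", "kwargs": {"commands": [[[0,0,0],[0,0,-3],-1],[[0,0,0],[0,0,-7],-1],[[0,0,0],[0,0,-11],-1],[[0,0,0],[0,0,-13],-1],[[0,0,0],[0,0,-13],-1]]}}

```text
clock: 21.93
position: [0.402, 0.3077, 0.1426]
ee_rot: [0.849, 3.02, 0.009]
force: [0.8, 0.6, 0.2]
width: 0.409
gripper_force: 30.0
```

```bash
python3 - <<'E'
from h import *
for y in(-.012,):
  t=press(0,y);plan((np.r_[t[:2],.135],5.9),(np.r_[t[:2],.135],185.9),(np.r_[t[:2],.020],185.9))
print(readout.observe()["gripper_force"])
E
```

```text
t 21.93 pos [0.402  0.3077 0.1426] psi 148.6 q1,q7 [-0.18 -0.12] w 0.409 F [0.8 0.6 0.2]
 turn [0.007, -0.008, 2.49] cm [-26.6, -20.98, 0.69]
 turn [0.006, 0.005, -0.651] cm [-26.6, -20.98, 0.69]
 turn [0.006, 0.005, -0.651] cm [-26.57, -21.06, 12.18]
29.958194196224213
```

Request:
{"fn": "drive_tool", "kwargs": {"commands": [[[0,0,-0.06],[-3,-2.3,0],-1],[[0,0,-0.12],[-6,-4.7,0],-1],[[0,0,-0.18],[-9,-7,0],-1],[[0,0,-0.24],[-12,-9.4,0],-1],[[0,0,-0.3],[-15,-11.7,0],-1],[[0,0,-0.36],[-18,-14.1,0],-1],[[0,0,-0.42],[-21,-16.4,0],-1],[[0,0,-0.5],[-24,-18.8,0],-1],[[0,0,-0.58],[-26.7,-20.9,0],-1],[[0,0,-0.651],[-26.7,-20.9,0],-1],[[0,0,-0.651],[-26.7,-20.9,2],-1],[[0,0,-0.651],[-26.7,-20.9,5],-1],[[0,0,-0.651],[-26.7,-20.9,8],-1],[[0,0,-0.651],[-26.7,-20.9,10],-1],[[0,0,-0.651],[-26.7,-20.9,11],-1],[[0,0,-0.651],[-26.7,-20.9,11],-1]]}}

```text
clock: 23.27
position: [0.5176, -0.0121, 0.0256]
ee_rot: [0.162, -3.133, -0.0]
force: [-0.2, 0.8, 0.2]
width: 0.409
gripper_force: 30.0
```

```bash
python3 - <<'E'
from h import *
t=press(0,-.014);plan((np.r_[t[:2],.0207],185.9));print(readout.observe()["gripper_force"])
E
```

```text
t 23.27 pos [ 0.5176 -0.0121  0.0256] psi -174.1 q1,q7 [0.47 0.98] w 0.409 F [-0.2  0.8  0.2]
 turn [0.0, -0.004, 0.0] cm [-0.23, -0.01, 0.49]
29.95835244655609
```

Request:
{"fn": "drive_tool", "kwargs": {"commands": [[[0,0,0],[-0.2,0,0.3],-1],[[0,0,0],[-0.2,0,0.5],-1],[[0,0,0],[-0.2,0,0.55],-1],[[0,0,0],[-0.2,0,0.55],-1],[[0,0,0],[-0.2,0,0.55],-0.05],[[0,0,0],[-0.2,0,0.55],-0.05],[[0,0,0],[-0.2,0,0.55],-0.05],[[0,0,0],[-0.2,0,-3],-0.05],[[0,0,0],[-0.2,0,-7],0.4],[[0,0,0],[-0.2,0,-11],0.5],[[0,0,0],[-3,0.1,-13],0.5],[[0,0,0],[-3,0.1,-13],0.5],[[0,0,0],[-3,0.1,-13],0.5],[[0,0,0],[-3,0.1,-13],0.5]]}}

```text
clock: 24.43
position: [0.5484, -0.008, 0.1571]
ee_rot: [0.162, -3.136, 0.0]
force: [-1.0, 0.4, -0.6]
width: 0.748
gripper_force: 0.0
```

```bash
cat >> h.py <<'E'
def onbed(guesses,h=.034,tag=None):
    I=cams.camera_info("wrist");im=cams.get_image("wrist")
    if tag:cv2.imwrite(f"pics/{tag}.png",im)
    m=cv2.inRange(cv2.cvtColor(im,cv2.COLOR_BGR2HSV),(8,30,80),(34,150,255));m=cv2.morphologyEx(m,cv2.MORPH_OPEN,np.ones((5,5)))
    cs=cv2.findContours(m,0,1)[0]
    for g in guesses:
        u=proj("wrist",[press(*g,h)],I)[0]
        for c in cs:
            if cv2.pointPolygonTest(c,(float(u[0]),float(u[1])),False)>=0:
                pr=np.array([topress(w) for w in onz("wrist",c[:,0],h,I)])*1000;print(g,cv2.boundingRect(c),[np.round(v,1).tolist() for v in cv2.minAreaRect(pr.astype(np.float32))])
E
python3 - <<'E'
from h import *
onbed([(0,-.075),(0,-.014)],tag="w6")
p=(.583,.328);plan((np.r_[p,.15],201))
E
```

```text
(0, -0.075) (212, 144, 55, 96) [[-4.1, -74.0], [75.7, 41.7], 0.1]
(0, -0.014) (291, 149, 52, 98) [[1.2, -14.0], [38.9, 76.8], 89.3]
t 24.48 pos [ 0.5479 -0.0081  0.1567] psi -174.1 q1,q7 [0.54 1.14] w 0.749 F [ 0.5 -0.2 -0.7]
 turn [0.0, -0.002, -0.263] cm [-6.96, 33.07, 0.64]
```

View pics/w6.png

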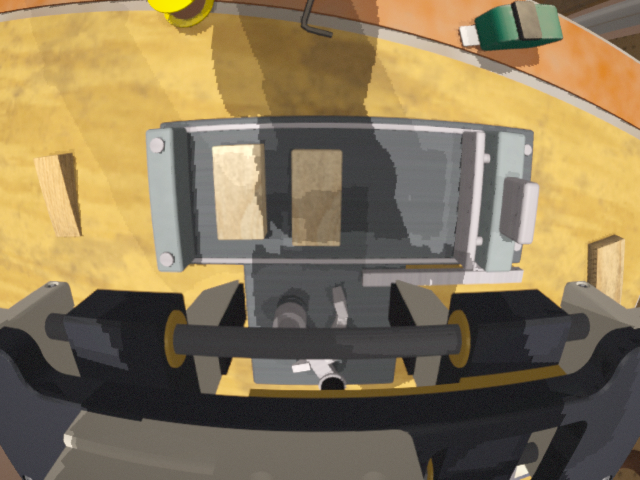

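Pieces B and A lie on the bed at u 212–267 and 291–343, parallel to the jaws, with a finger gap between them. The wedge is at (60,195), clear of the press. The long piece is near the pegboard wall, so I'll hover short of it and triangulate the wall's distance first.

Request:
{"fn": "drive_tool", "kwargs": {"commands": [[[0,0,-0.1],[-0.8,4,0],0.5],[[0,0,-0.2],[-1.6,8,0],0.5],[[0,0,-0.263],[-2.4,12,0],0.5],[[0,0,-0.263],[-3.2,16,0],0.5],[[0,0,-0.263],[-4,20,0],0.5],[[0,0,-0.263],[-4.5,22,0],0.5],[[0,0,-0.263],[-4.5,22,0],0.5],[[0,0,-0.263],[-4.5,22,0],0.5],[[0,0,-0.263],[-4.5,22,0],0.5]]}}

```text
clock: 25.23
position: [0.5705, 0.2142, 0.1565]
ee_rot: [0.571, -3.087, 0.003]
force: [-0.1, -1.6, -0.2]
width: 0.751
gripper_force: 0.0
```

```bash
python3 - <<'E'
from h import *
I=cams.camera_info("wrist");im=cams.get_image("wrist");cv2.imwrite("pics/wa.png",im);np.save("pics/wa.npy",np.hstack([I["R"],np.array(I["t"]).reshape(3,1)]))
plan()
E
```

```text
t 25.28 pos [0.5709 0.2136 0.1567] psi -159.1 q1,q7 [0.14 1.01] w 0.746 F [-1.   0.1  0.5]
```

Request:
{"fn": "drive_tool", "kwargs": {"commands": [[[0,0,0],[-1,2,0],0.5],[[0,0,0],[-1.5,4,0],0.5],[[0,0,0],[-1.5,5,0],0.5],[[0,0,0],[-1.5,5,0],0.5],[[0,0,0],[-1.5,5,0],0.5],[[0,0,0],[-1.5,5,0],0.5]]}}

```text
clock: 25.78
position: [0.5677, 0.2656, 0.1574]
ee_rot: [0.569, -3.089, 0.003]
force: [0.3, -0.7, 0.2]
width: 0.754
gripper_force: 0.0
```

```bash
python3 - <<'E'
from h import *
np.set_printoptions(precision=3,suppress=True)
I=cams.camera_info("wrist");im=cams.get_image("wrist");cv2.imwrite("pics/wb.png",im)
a=cv2.imread("pics/wa.png");A=np.load("pics/wa.npy");J=dict(camera_matrix=I["camera_matrix"],R=A[:,:3],t=A[:,3])
S=cv2.SIFT_create(3000);k1,d1=S.detectAndCompute(a,None);k2,d2=S.detectAndCompute(im,None)
P=[]
for m,n in cv2.BFMatcher().knnMatch(d1,d2,k=2):
    if m.distance<.75*n.distance:
        u,v=k1[m.queryIdx].pt,k2[m.trainIdx].pt
        if np.hypot(u[0]-v[0],u[1]-v[1])<5:continue
        x,g=cross(ray("wrist",u,J),ray("wrist",v,I))
        if g<.004 and -.3<x[2]<.5:P.append(np.r_[x,u])
P=np.array(P);print(len(P));Q=P[P[:,1]>.38];print(Q[np.argsort(Q[:,1])][:40])
print("bench edge",onz("top",[(165,180),(157,240),(150,300)],0))
piece(((8,40,90),(22,118,255)),(.583,.328),.019);plan()
E
```

```text
76
[[  0.401   0.447  -0.005 585.363 155.18 ]
 [  0.401   0.447  -0.005 585.363 155.18 ]
 [  0.336   0.447  -0.017 595.819 102.531]
 [  0.334   0.45    0.    608.551 100.954]
 [  0.334   0.452  -0.004 606.785 102.182]
 [  0.501   0.455  -0.011 552.175 243.347]
 [  0.331   0.455  -0.    611.659 101.947]
 [  0.489   0.505  -0.037 571.758 242.117]
 [  0.512   0.506  -0.037 564.478 259.128]
 [  0.383   0.507  -0.044 601.623 161.289]
 [  0.383   0.523  -0.064 599.303 165.006]]
bench edge [[0.688 0.412 0.   ]
 [0.538 0.427 0.   ]
 [0.391 0.439 0.   ]]
guess px 379.0 269.0 centre 582.3796997070312 326.4465026855469 size (117.1673355102539, 43.28944396972656) long yaw 20.84459114074707 px bbox (353, 201, 53, 127)
t 25.88 pos [0.568 0.266 0.158] psi -159.1 q1,q7 [0.04 0.94] w 0.749 F [-0.2 -0.  -0.2]
```

View pics/wb.png

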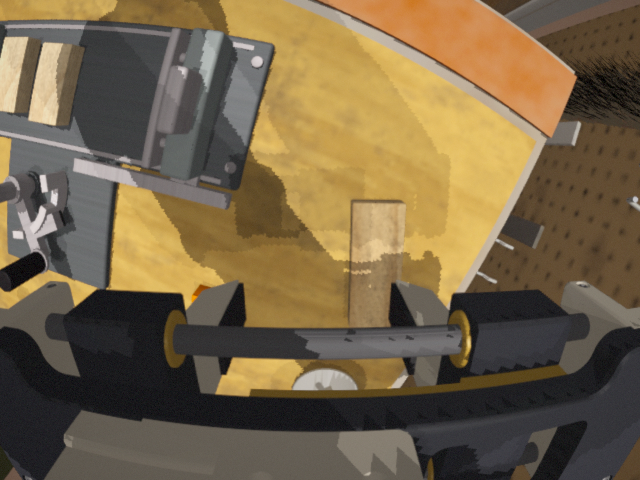

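The long offcut spans (350,200)–(405,325), and its measured size of 117 × 43 mm agrees with the text. The wall is at y of about 0.505 or more, which leaves 7 cm for the gripper body.

```bash
python3 - <<'E'
from h import *
plan((np.r_[.5824,.3264,.06],200.8),(np.r_[.5824,.3264,.009],200.8))
print("jar",onz("top",[(185,152),(192,160)],.1))
E
```

```text
t 25.88 pos [0.5678 0.2658 0.1575] psi -159.1 q1,q7 [0.04 0.94] w 0.749 F [-0.2 -0.  -0.2]
 turn [-0.001, -0.0, 0.001] cm [-3.52, 5.15, 9.75]
 turn [-0.001, -0.0, 0.001] cm [-3.52, 5.16, 14.85]
jar [[0.73342209 0.3358443  0.1       ]
 [0.71473206 0.31924732 0.1       ]]
```

Request:
{"fn": "drive_tool", "kwargs": {"commands": [[[0,0,0],[-2,2.8,2],0.5],[[0,0,0],[-3.5,5.1,4],0.5],[[0,0,0],[-3.5,5.1,7],0.5],[[0,0,0],[-3.5,5.1,10],0.5],[[0,0,0],[-3.5,5.1,12.5],0.5],[[0,0,0],[-3.5,5.1,14],0.5],[[0,0,0],[-3.5,5.1,14.8],0.5],[[0,0,0],[-3.5,5.1,14.8],0.5],[[0,0,0],[-3.5,5.1,14.8],-1],[[0,0,0],[-3.5,5.1,14.8],-1],[[0,0,0],[-3.5,5.1,14.8],-1],[[0,0,0],[-3.5,5.1,14.8],-1],[[0,0,0],[-3.5,5.1,14.8],-1],[[0,0,0],[-3.5,5.1,14.8],-1],[[0,0,0],[-3.5,5.1,14.8],-1]]}}

```text
clock: 27.13
position: [0.5824, 0.3281, 0.0109]
ee_rot: [-0.571, 3.088, 0.0]
force: [-0.4, -1.6, 6.5]
width: 0.482
gripper_force: 30.0
```

Request:
{"fn": "drive_tool", "kwargs": {"commands": [[[0,0,0],[0,0,-3],-1],[[0,0,0],[0,0,-7],-1],[[0,0,0],[0,0,-11],-1],[[0,0,0],[0,0,-12],-1],[[0,0,0],[0,0,-12],-1]]}}

```text
clock: 27.55
position: [0.5832, 0.3298, 0.1343]
ee_rot: [-0.571, 3.083, 0.005]
force: [0.1, 1.0, -2.0]
width: 0.483
gripper_force: 30.0
```

```bash
python3 - <<'E'
from h import *
t=press(0,.052);plan((np.r_[t[:2],.13],185.9),(np.r_[t[:2],.022],185.9))
print(readout.observe()["gripper_force"])
E
```

```text
t 27.55 pos [0.5832 0.3298 0.1343] psi -159.0 q1,q7 [-0.09  0.88] w 0.483 F [ 0.1  1.  -2. ]
 turn [0.003, 0.006, 0.263] cm [16.42, -23.28, 0.28]
 turn [0.003, 0.006, 0.263] cm [16.5, -23.3, 11.08]
29.999853372573853
```

Request:
{"fn": "drive_tool", "kwargs": {"commands": [[[0,0,0.04],[2.1,-3,0],-1],[[0,0,0.08],[4.2,-6,0],-1],[[0,0,0.12],[6.4,-9,0],-1],[[0,0,0.16],[8.5,-12,0],-1],[[0,0,0.2],[10.6,-15,0],-1],[[0,0,0.24],[12.7,-18,0],-1],[[0,0,0.263],[14.8,-21,0],-1],[[0,0,0.263],[16.3,-23.1,0],-1],[[0,0,0.263],[16.3,-23.1,0],-1],[[0,0,0.263],[16.3,-23.1,3],-1],[[0,0,0.263],[16.3,-23.1,6],-1],[[0,0,0.263],[16.3,-23.1,8],-1],[[0,0,0.263],[16.3,-23.1,9.6],-1],[[0,0,0.263],[16.3,-23.1,10],-1],[[0,0,0.263],[16.3,-23.1,10],-1]]}}

```text
clock: 28.8
position: [0.511, 0.054, 0.0283]
ee_rot: [0.163, -3.134, -0.0]
force: [1.2, 0.3, -0.1]
width: 0.484
gripper_force: 30.0
```

```bash
python3 - <<'E'
from h import *
t=press(0,.052);plan((np.r_[t[:2],.0229],185.9));print(readout.observe()["gripper_force"])
E
```

```text
t 28.80 pos [0.511  0.054  0.0283] psi -174.0 q1,q7 [0.34 0.85] w 0.484 F [ 1.2  0.3 -0.1]
 turn [0.0, -0.003, 0.001] cm [-0.21, -0.05, 0.54]
29.999909698963165
```

Request:
{"fn": "drive_tool", "kwargs": {"commands": [[[0,0,0],[-0.2,0,0.3],-1],[[0,0,0],[-0.2,0,0.55],-1],[[0,0,0],[-0.2,0,0.65],-1],[[0,0,0],[-0.2,0,0.65],-1],[[0,0,0],[-0.2,0,0.65],0.1],[[0,0,0],[-0.2,0,0.65],0.1],[[0,0,0],[-0.2,0,0.65],0.1],[[0,0,0],[-0.2,0,-3],0.1],[[0,0,0],[-0.2,0,-7],0.1],[[0,0,0],[-0.2,0,-11],0],[[0,0,0],[-3,0.1,-13],0],[[0,0,0],[-3,0.1,-13],0],[[0,0,0],[-3,0.1,-13],0],[[0,0,0],[-3,0.1,-13],0]]}}

```text
clock: 29.97
position: [0.5414, 0.0576, 0.1592]
ee_rot: [0.162, -3.137, 0.001]
force: [-0.1, -0.4, 0.0]
width: 0.501
gripper_force: 0.0
```

```bash
python3 - <<'E'
from h import *
onbed([(0,-.075),(0,-.014)],tag="w7");onbed([(0,.052)],h=.031)
t=press(0,.139);plan((np.r_[t[:2],.15],185.9),(np.r_[t[:2],.062],185.9))
E
```

```text
(0, -0.075) (138, 147, 56, 93) [[-4.0, -72.2], [76.2, 46.4], 0.4]
(0, -0.014) (208, 150, 53, 96) [[0.9, -12.9], [42.0, 76.7], 89.6]
(0, 0.052) (287, 125, 60, 145) [[1.7, 52.7], [47.8, 116.3], 90.0]
t 30.07 pos [0.5406 0.0575 0.1585] psi -174.1 q1,q7 [0.43 1.02] w 0.502 F [ 0.1  0.6 -1.1]
 turn [-0.0, -0.002, 0.001] cm [2.77, 8.6, 0.86]
 turn [-0.0, -0.002, 0.001] cm [2.75, 8.61, 9.66]
```

B sits about 4 mm short of the centre line, so I'll nudge its near end with closed fingers before clamping.

```bash
python3 - <<'E'
from h import *
f=lambda x,y,z:(np.r_[press(x,y)[:2],z],185.9)
plan(f(-.070,-.075,.1),f(-.070,-.075,.022),f(-.0475,-.075,.022))
E
```

```text
t 30.07 pos [0.5406 0.0575 0.1585] psi -174.1 q1,q7 [0.43 1.02] w 0.502 F [ 0.1  0.6 -1.1]
 turn [-0.0, -0.002, 0.001] cm [9.77, -12.79, 5.88]
 turn [-0.0, -0.002, 0.001] cm [9.75, -12.79, 13.68]
 turn [-0.0, -0.002, 0.001] cm [7.5, -12.79, 13.68]
```

Request:
{"fn": "drive_tool", "kwargs": {"commands": [[[0,0,0],[2.5,-3.2,0],-1],[[0,0,0],[5,-6.4,0],-1],[[0,0,0],[7.5,-9.6,0],-1],[[0,0,0],[9.7,-12.8,0],-1],[[0,0,0],[9.7,-12.8,0],-1],[[0,0,0],[9.7,-12.8,4],-1],[[0,0,0],[9.7,-12.8,8],-1],[[0,0,0],[9.7,-12.8,11.5],-1],[[0,0,0],[9.7,-12.8,13.4],-1],[[0,0,0],[9.7,-12.8,13.6],-1],[[0,0,0],[9.7,-12.8,13.6],-1],[[0,0,0],[9,-12.8,13.6],-1],[[0,0,0],[8.5,-12.8,13.6],-1],[[0,0,0],[8,-12.8,13.6],-1],[[0,0,0],[7.8,-12.8,13.6],-1]]}}

```text
clock: 31.32
position: [0.4795, -0.0774, 0.0249]
ee_rot: [-0.161, 3.135, -0.0]
force: [-0.5, -0.1, -0.1]
width: 0.004
gripper_force: 0.2
```

```bash
python3 - <<'E'
from h import *
s=readout.observe();plan();print(topress(s["position"]))
onbed([(0,-.075)])
E
```

```text
t 31.32 pos [ 0.4795 -0.0774  0.0249] psi -174.1 q1,q7 [0.61 1.09] w 0.004 F [-0.5 -0.1 -0.1]
(np.float64(-0.04695202563745734), np.float64(-0.07500821559902031))
(0, -0.075) (309, 377, 17, 14) [[-4.2, -75.2], [8.6, 8.1], 0.1]
```

Request:
{"fn": "drive_tool", "kwargs": {"commands": [[[0,0,0],[1.5,0,0],-1],[[0,0,0],[1.5,0,-3],-1],[[0,0,0],[1.5,0,-7],-1],[[0,0,0],[1.5,0,-11],-0.2],[[0,0,0],[-3,4,-13],-0.2],[[0,0,0],[-7,8,-13.4],-0.2],[[0,0,0],[-7.7,12,-13.4],-0.2],[[0,0,0],[-7.7,12,-13.4],-0.2],[[0,0,0],[-7.7,12,-13.4],-0.2],[[0,0,0],[-7.7,12,-13.4],-0.2]]}}

```text
clock: 32.2
position: [0.542, 0.0522, 0.1583]
ee_rot: [-0.168, 3.136, 0.001]
force: [1.2, -0.5, -0.7]
width: 0.392
gripper_force: 0.0
```

```bash
python3 - <<'E'
from h import *
onbed([(0,-.075),(0,-.014)]);onbed([(0,.052)],h=.031)
t=press(0,.1395);plan((np.r_[t[:2],.15],185.9),(np.r_[t[:2],.062],185.9))
E
```

```text
(0, -0.075) (143, 152, 56, 93) [[0.8, -72.8], [76.5, 46.0], 0.2]
(0, -0.014) (214, 150, 53, 96) [[1.3, -13.2], [41.6, 76.6], 88.8]
(0, 0.052) (297, 125, 60, 146) [[2.3, 51.9], [117.0, 47.0], 0.4]
t 32.30 pos [0.5413 0.0489 0.1575] psi -174.1 q1,q7 [0.45 1.04] w 0.401 F [-0.6 -0.   0. ]
 turn [-0.001, -0.001, -0.0] cm [2.75, 9.52, 0.75]
 turn [-0.001, -0.001, -0.0] cm [2.75, 9.53, 9.55]
```

Request:
{"fn": "drive_tool", "kwargs": {"commands": [[[0,0,0],[1,3.5,0.5],-0.2],[[0,0,0],[2,7,0.5],-0.2],[[0,0,0],[2.7,9.5,0.5],-0.2],[[0,0,0],[2.7,9.5,0.5],-0.2],[[0,0,0],[2.7,9.5,0.5],-0.2],[[0,0,0],[2.7,9.5,0.5],-0.2]]}}

```text
clock: 32.8
position: [0.5054, 0.1394, 0.1525]
ee_rot: [0.159, -3.137, 0.002]
force: [0.3, -0.5, -0.6]
width: 0.398
gripper_force: 0.0
```

```bash
python3 - <<'E'
from h import *
t=press(0,.1395);plan((np.r_[t[:2],.062],185.9))
E
```

```text
t 32.80 pos [0.5054 0.1394 0.1525] psi -174.2 q1,q7 [0.28 0.85] w 0.398 F [ 0.3 -0.5 -0.6]
 turn [-0.002, -0.0, -0.002] cm [0.1, 0.16, 9.05]
```

Request:
{"fn": "drive_tool", "kwargs": {"commands": [[[0,0,0],[0.1,0.1,3],-0.2],[[0,0,0],[0.1,0.1,6],-0.2],[[0,0,0],[0.1,0.1,8],-0.2],[[0,0,0],[0.1,0.1,9],-0.2],[[0,0,0],[0.1,0.1,9],-0.2],[[0,0,0],[0.1,0.1,9],-1],[[0,0,0],[0.1,0.1,9],-1],[[0,0,0],[0.1,0.1,9],-1],[[0,0,0],[0.1,0.1,9],-1],[[0,0,0],[0.1,0.1,9],-1],[[0,0,0],[0.1,0.1,9],-1],[[0,0,0],[0.1,0.1,9],-1]], "newtons": 45}}

```text
clock: 33.8
position: [0.505, 0.1413, 0.0638]
ee_rot: [-0.16, 3.136, -0.003]
force: [0.0, -4.9, 6.7]
width: 0.15
gripper_force: 45.0
```

Request:
{"fn": "drive_tool", "kwargs": {"commands": [[[0,0,0],[0,-0.5,0],-1],[[0,0,0],[0,-1.1,0],-1],[[0,0,0],[0,-1.8,0],-1],[[0,0,0],[0,-2.5,0],-1],[[0,0,0],[0,-3.2,0],-1],[[0,0,0],[0,-3.9,0],-1],[[0,0,0],[0,-4.6,0],-1],[[0,0,0],[0,-5.3,0],-1],[[0,0,0],[0,-6,0],-1],[[0,0,0],[0,-6.7,0],-1],[[0,0,0],[0,-7.4,0],-1],[[0,0,0],[0,-8.1,0],-1],[[0,0,0],[0,-8.8,0],-1],[[0,0,0],[0,-9.4,0],-1],[[0,0,0],[0,-10,0],-1],[[0,0,0],[0,-10.3,0],-1],[[0,0,0],[0,-10.4,0],-1],[[0,0,0],[0,-10.4,0],-1]]}}

```text
clock: 35.3
position: [0.5153, 0.041, 0.0638]
ee_rot: [-0.164, 3.135, 0.004]
force: [-1.5, 6.5, 2.8]
width: 0.15
gripper_force: 45.0
```

```bash
python3 - <<'E'
from h import *
s=readout.observe();plan();print(topress(s["position"]))
E
```

```text
t 35.30 pos [0.5153 0.041  0.0638] psi -174.0 q1,q7 [0.41 0.93] w 0.150 F [-1.5  6.5  2.8]
(np.float64(0.0008356987901876435), np.float64(0.03910209920440914))
```

Request:
{"fn": "drive_tool", "kwargs": {"commands": [[[0,0,0],[0,-0.3,0],-1],[[0,0,0],[0,-0.6,0],-1],[[0,0,0],[0,-0.9,0],-1],[[0,0,0],[0,-1.2,0],-1],[[0,0,0],[0,-1.2,0],-1],[[0,0,0],[0,-1.2,0],-1]]}}

```text
clock: 35.8
position: [0.5165, 0.0292, 0.0638]
ee_rot: [-0.164, 3.135, 0.004]
force: [-0.9, 6.1, 3.8]
width: 0.151
gripper_force: 45.0
```

```bash
python3 - <<'E'
from h import *
s=readout.observe();plan();print(topress(s["position"]))
im=cams.get_image("scene");cv2.imwrite("pics/s5.png",cv2.resize(im[200:330,250:400],None,fx=5,fy=4.6,interpolation=3))
E
```

```text
t 35.80 pos [0.5165 0.0292 0.0638] psi -174.0 q1,q7 [0.43 0.95] w 0.151 F [-0.9  6.1  3.8]
(np.float64(0.0008094696919748899), np.float64(0.02724512261353594))
```

View pics/s5.png

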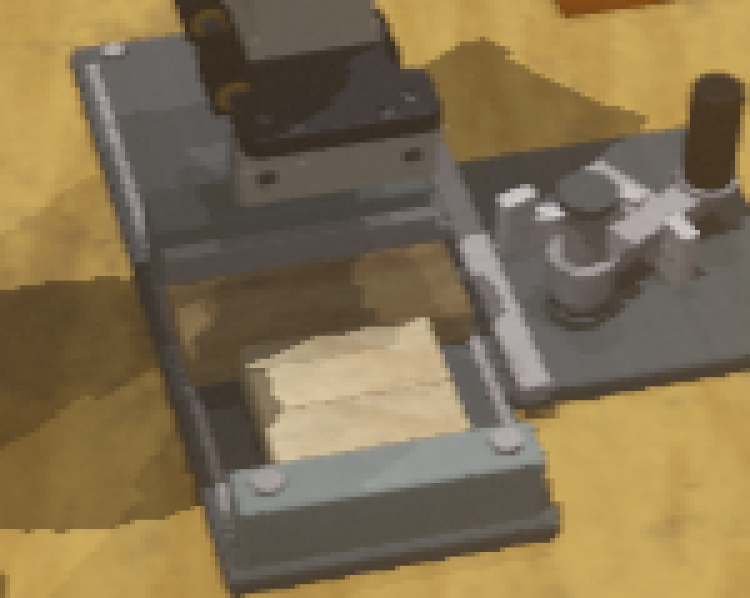

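All three offcuts are bunched against the fixed jaw, squared up, with the plate on them. I keep closing in small steps and watch the force.

Request:
{"fn": "drive_tool", "kwargs": {"commands": [[[0,0,0],[0,-0.2,0],-1],[[0,0,0],[0,-0.4,0],-1],[[0,0,0],[0,-0.4,0],-1]]}}

```text
clock: 36.1
position: [0.5168, 0.026, 0.0638]
ee_rot: [-0.165, 3.135, 0.006]
force: [-1.9, 8.6, 1.7]
width: 0.149
gripper_force: 45.0
```

Request:
{"fn": "drive_tool", "kwargs": {"commands": [[[0,0,0],[0,-0.1,0],-1],[[0,0,0],[0,-0.2,0],-1],[[0,0,0],[0,-0.2,0],-1]]}}

```text
clock: 36.35
position: [0.517, 0.0246, 0.0638]
ee_rot: [-0.166, 3.135, 0.007]
force: [-1.6, 9.9, 0.9]
width: 0.149
gripper_force: 45.0
```

Request:
{"fn": "drive_tool", "kwargs": {"commands": [[[0,0,0],[0,-0.1,0],-1],[[0,0,0],[0,-0.2,0],-1],[[0,0,0],[0,-0.2,0],-1]]}}

```text
clock: 36.6
position: [0.5172, 0.0228, 0.0638]
ee_rot: [-0.166, 3.135, 0.007]
force: [-0.6, 9.9, 1.0]
width: 0.145
gripper_force: 45.0
```

```bash
python3 - <<'E'
from h import *
s=readout.observe();plan();print(topress(s["position"]))
E
```

```text
t 36.60 pos [0.5172 0.0228 0.0638] psi -173.9 q1,q7 [0.45 0.96] w 0.145 F [-0.6  9.9  1. ]
(np.float64(0.000827243994978788), np.float64(0.020838883307266503))
```

Request:
{"fn": "drive_tool", "kwargs": {"commands": [[[0,0,0],[0,-0.1,0],-1],[[0,0,0],[0,-0.15,0],-1],[[0,0,0],[0,-0.15,0],-1]]}}

```text
clock: 36.85
position: [0.5172, 0.0226, 0.0638]
ee_rot: [-0.167, 3.135, 0.01]
force: [-1.7, 14.7, -1.8]
width: 0.148
gripper_force: 45.1
```

Request:
{"fn": "drive_tool", "kwargs": {"commands": [[[0,0,0],[0,-0.1,0],-1],[[0,0,0],[0,-0.15,0],-1],[[0,0,0],[0,-0.15,0],-1]]}}

```text
clock: 37.1
position: [0.5172, 0.0226, 0.0639]
ee_rot: [-0.169, 3.134, 0.013]
force: [-1.8, 19.3, -2.1]
width: 0.151
gripper_force: 45.1
```

```bash
python3 - <<'E'
from h import *
s=readout.observe();plan();print(topress(s["position"]))
E
```

```text
t 37.10 pos [0.5172 0.0226 0.0639] psi -173.8 q1,q7 [0.45 0.97] w 0.151 F [-1.8 19.3 -2.1]
(np.float64(0.0008253139651438472), np.float64(0.020575942517088983))
```

The plate bottomed out, with force climbing at a fixed jaw position, so it is fully pushed in. I ease off, release the tab, and go back to the lever.

Request:
{"fn": "drive_tool", "kwargs": {"commands": [[[0,0,0],[0,0.2,0],-1],[[0,0,0],[0,0.4,0],-1],[[0,0,0],[0,0.4,0],-0.2],[[0,0,0],[0,0.4,0],-0.2],[[0,0,0],[0,0.4,0],-0.2],[[0,0,0],[0,0.4,0],-0.2],[[0,0,0],[0,0.4,-3],-0.2],[[0,0,0],[0,0.4,-7],-0.2],[[0,0,0],[0,0.4,-11],-0.2],[[0,0,0],[0,0.4,-14],-0.2],[[0,0,0],[0,0.4,-14],-0.2],[[0,0,0],[0,0.4,-14],-0.2]]}}

```text
clock: 38.1
position: [0.5177, 0.0197, 0.2043]
ee_rot: [-0.16, 3.134, -0.001]
force: [-0.9, -0.1, -0.7]
width: 0.402
gripper_force: 0.0
```

```bash
python3 - <<'E'
from h import *
plan((np.r_[.6900,.0225,.18],215.8),(np.r_[.6900,.0225,.18],35.8),(np.r_[.69,.0225,.0558],215.8));print(readout.observe()["joints"].round(2))
E
```

```text
t 38.10 pos [0.5177 0.0197 0.2043] psi -174.2 q1,q7 [0.57 1.13] w 0.402 F [-0.9 -0.1 -0.7]
 turn [-0.002, 0.003, -0.523] cm [-17.16, -1.47, 2.49]
 turn [0.004, 0.003, 2.619] cm [-17.16, -1.47, 2.49]
 turn [-0.002, 0.003, -0.523] cm [-17.12, -1.46, 14.91]
[ 0.57  0.45 -0.96  1.81  0.41  1.1   1.13]
```

Request:
{"fn": "drive_tool", "kwargs": {"commands": [[[0,0,2.61],[-2,0,0],0],[[0,0,2.61],[-4,0,0],0],[[0,0,2.61],[-6,0,0],0],[[0,0,2.61],[-8,0,0],0],[[0,0,2.61],[-10,0,0],0],[[0,0,2.61],[-12,0,0],0],[[0,0,2.61],[-14,0,0],0],[[0,0,2.61],[-16,-1,0],0],[[0,0,2.61],[-17.1,-1.4,0],0],[[0,0,2.61],[-17.1,-1.4,0],0],[[0,0,2.61],[-17.1,-1.4,0],0],[[0,0,2.61],[-17.1,-1.4,0],0],[[0,0,2.61],[-17.1,-1.4,0],0],[[0,0,2.61],[-17.1,-1.4,0],0],[[0,0,2.61],[-17.1,-1.4,0],0],[[0,0,2.61],[-17.1,-1.4,0],0],[[0,0,2.61],[-17.1,-1.4,0],0],[[0,0,2.61],[-17.1,-1.4,0],0],[[0,0,2.61],[-17.1,-1.4,0],0],[[0,0,2.61],[-17.1,-1.4,0],0]]}}

```text
clock: 39.77
position: [0.6873, 0.023, 0.2005]
ee_rot: [2.93, 1.133, -0.006]
force: [0.1, -0.1, 0.1]
width: 0.498
gripper_force: 0.0
```

```bash
python3 - <<'E'
from h import *
plan((np.r_[.6900,.0225,.18],35.8),(np.r_[.69,.0225,.0558],35.8));print(readout.observe()["joints"].round(2))
E
```

```text
t 39.77 pos [0.6873 0.023  0.2005] psi 42.3 q1,q7 [ 0.05 -1.07] w 0.498 F [ 0.1 -0.1  0.1]
 turn [-0.001, 0.003, 0.113] cm [0.18, 0.22, 2.05]
 turn [-0.001, 0.003, 0.113] cm [0.22, 0.24, 14.47]
[ 0.05  0.58 -0.26  1.41  0.16  1.18 -1.07]
```

Request:
{"fn": "drive_tool", "kwargs": {"commands": [[[0,0,0.07],[0.2,0.2,0],0],[[0,0,0.07],[0.2,0.2,3],0],[[0,0,0.07],[0.2,0.2,6],0],[[0,0,0.07],[0.2,0.2,9],0],[[0,0,0.07],[0.2,0.2,11.5],0],[[0,0,0.07],[0.2,0.2,13.5],0],[[0,0,0.07],[0.2,0.2,14.4],0],[[0,0,0.07],[0.2,0.2,14.4],0],[[0,0,0.07],[0.2,0.2,14.4],-1],[[0,0,0.07],[0.2,0.2,14.4],-1],[[0,0,0.07],[0.2,0.2,14.4],-1],[[0,0,0.07],[0.2,0.2,14.4],-1],[[0,0,0.07],[0.2,0.2,14.4],-1],[[0,0,0.07],[0.2,0.2,14.4],-1],[[0,0,0.07],[0.2,0.2,14.4],-1]], "newtons": 55}}

```text
clock: 41.02
position: [0.6921, 0.0236, 0.0599]
ee_rot: [2.964, 1.039, 0.003]
force: [0.7, -1.3, 5.8]
width: 0.232
gripper_force: 55.0
```

Request:
{"fn": "drive_tool", "kwargs": {"commands": [[[0,0,0],[0,0,-0.7],-1],[[0,0,0],[0,0,-1.4],-1],[[0,0,0],[0,0,-2.2],-1],[[0,0,0],[0,0,-2.2],-1],[[0,0,0],[0,0,-2.2],-1]]}}

```text
clock: 41.43
position: [0.6913, 0.0237, 0.0803]
ee_rot: [2.964, 1.04, 0.001]
force: [5.7, 1.0, -8.7]
width: 0.235
gripper_force: 55.0
```

```bash
python3 - <<'E'
from h import *
P=np.array([.6285,-.0212])
s=readout.observe();x0=s["position"]
a0=np.degrees(np.arctan2(*(x0[:2]-P)[::-1]));print("r,a0",np.linalg.norm(x0[:2]-P),a0,s["gripper_force"])
R=Ro.from_rotvec(s["ee_rot"]).as_matrix();ps=np.degrees(np.arctan2(R[1,0],R[0,0]));w=[]
for da in np.linspace(6,95.8-a0,10):
    a=np.radians(a0+da);w.append((np.r_[P+.075*np.array([np.cos(a),np.sin(a)]),x0[2]],ps+da))
plan(*w)
E
```

```text
r,a0 0.07723106166116413 35.557280775812984 54.99813795089722
t 41.43 pos [0.6913 0.0237 0.0803] psi 38.7 q1,q7 [ 0.03 -1.15] w 0.235 F [ 5.7  1.  -8.7]
 turn [0.0, -0.001, -0.105] cm [-0.22, -0.8, -0.0]
 turn [0.0, -0.001, -0.21] cm [-0.3, -1.58, -0.0]
 turn [0.0, -0.001, -0.315] cm [-0.47, -2.35, -0.0]
 turn [0.0, -0.0, -0.42] cm [-0.71, -3.1, -0.0]
 turn [0.0, -0.0, -0.525] cm [-1.03, -3.82, -0.0]
 turn [0.0, -0.0, -0.631] cm [-1.42, -4.51, -0.0]
 turn [0.0, -0.0, -0.736] cm [-1.89, -5.14, -0.0]
 turn [0.0, -0.0, -0.841] cm [-2.42, -5.73, -0.0]
 turn [0.001, -0.0, -0.946] cm [-3.0, -6.26, -0.0]
 turn [0.001, -0.0, -1.051] cm [-3.64, -6.72, -0.0]
```

Request:
{"fn": "drive_tool", "kwargs": {"commands": [[[0,0,-0.105],[-0.2,-0.8,-0.2],-1],[[0,0,-0.21],[-0.3,-1.58,-0.2],-1],[[0,0,-0.315],[-0.47,-2.35,-0.2],-1],[[0,0,-0.42],[-0.71,-3.1,-0.2],-1],[[0,0,-0.525],[-1.03,-3.82,-0.2],-1],[[0,0,-0.631],[-1.42,-4.51,-0.2],-1],[[0,0,-0.736],[-1.89,-5.14,-0.2],-1],[[0,0,-0.841],[-2.42,-5.73,-0.2],-1],[[0,0,-0.946],[-3,-6.26,-0.2],-1],[[0,0,-1.051],[-3.64,-6.72,-0.2],-1],[[0,0,-1.051],[-3.64,-6.72,-0.2],-1],[[0,0,-1.051],[-3.64,-6.72,0.4],-1],[[0,0,-1.051],[-3.64,-6.72,1.1],-1],[[0,0,-1.051],[-3.64,-6.72,1.8],-1],[[0,0,-1.051],[-3.64,-6.72,2],-1],[[0,0,-1.051],[-3.64,-6.72,2],-1]]}}

```text
clock: 42.77
position: [0.6191, 0.0558, 0.0609]
ee_rot: [-2.039, -2.386, -0.0]
force: [-4.0, 6.3, 4.3]
width: 0.228
gripper_force: 55.0
```

```bash
python3 - <<'E'
from h import *
P=np.array([.6285,-.0212]);p=readout.observe()["position"][:2]-P;print(np.linalg.norm(p),np.degrees(np.arctan2(p[1],p[0])));plan()
E
```

```text
0.07761476400791584 96.92629715310254
t 42.77 pos [0.6191 0.0558 0.0609] psi 99.0 q1,q7 [ 0.16 -0.36] w 0.228 F [-4.   6.3  4.3]
```

Down at the grasp height and over the lock angle; I release and retreat.

Request:
{"fn": "drive_tool", "kwargs": {"commands": [[[0,0,0],[0,0,0],0],[[0,0,0],[0,0,0],0],[[0,0,0],[0,0,0],0],[[0,0,0],[0,0,0],0],[[0,0,0],[0,0,0],0],[[0,0,0],[0,0,0],0],[[0,0,0],[0,0,-4],0],[[0,0,0],[0,0,-8],0],[[0,0,0],[0,0,-12],0],[[0,0,0],[4,0,-16],0],[[0,0,0],[8,0,-18],0],[[0,0,0],[12,0,-18],0],[[0,0,0],[16,0,-18],0],[[0,0,0],[20,0,-18],0],[[0,0,0],[22,0,-18],0],[[0,0,0],[22,0,-18],0],[[0,0,0],[22,0,-18],0]]}}

```text
clock: 44.18
position: [0.5855, 0.2734, 0.2407]
ee_rot: [-2.037, -2.391, -0.0]
force: [0.8, -0.8, -0.7]
width: 0.503
gripper_force: 0.0
```

```bash
python3 - <<'E'
from h import *
s=cams.get_image("scene");t=cams.get_image("top");cv2.imwrite("pics/tend.png",t);cv2.imwrite("pics/send.png",s)
a=cv2.resize(s[195:325,260:420],(400,325),interpolation=3);b=cv2.resize(t[170:290,240:400],(400,300),interpolation=3)
b=cv2.copyMakeBorder(b,0,25,0,0,0);cv2.imwrite("pics/end.png",cv2.resize(np.hstack([a,b]),None,fx=1,fy=1.3,interpolation=3))
q=proj("scene",[[.621,.0523,.0965]])[0];print(q,(q-[260,195])*[2.5,3.25])
q=proj("top",[[.621,.0523,.0965]])[0];print((q-[240,170])*[2.5,3.25]+[400,0]);plan()
E
```

```text
[356.96529417 210.42425117] [242.41323544  50.12881631]
[569.44869749 100.66125832]
t 44.28 pos [0.5871 0.2697 0.2404] psi 98.8 q1,q7 [-0.14 -0.61] w 0.497 F [ 0.1 -0.4 -0. ]
```

View pics/end.png

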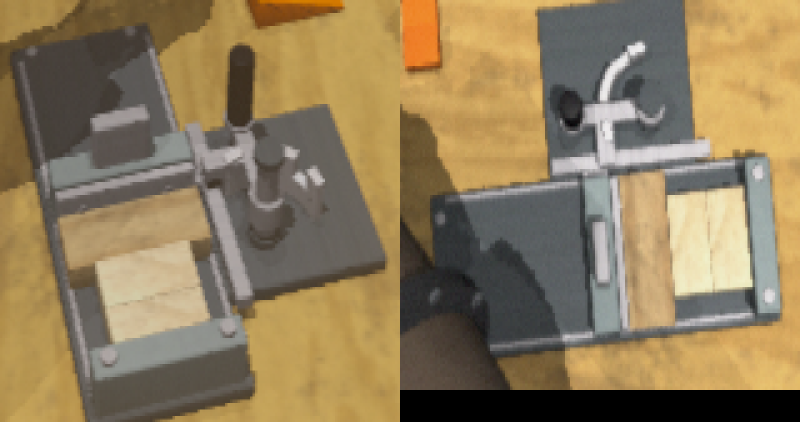

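The knob top at (240,50) matches its original locked position (242,50). The offcuts are squeezed between the jaws, and the plate is against the sliding jaw.

```bash
python3 -c "
from cell import job
print(job.sign_off())"
```

```text
the job is handed in; nothing more can be done
None
```

The press is clamped and locked: all three offcuts present are squeezed between the jaws with the pressure plate fully pushed in, the wedge is on the bench clear of the press, and the job was handed in about 44 s into the run.

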